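# Turn the feeder drawer insert and load the seed cakes

## Robot

A 6-joint arm with a two-finger parallel gripper is mounted at the origin on the work surface. World frame = base frame: x ahead of the robot, y to its left, z up, the work surface at z = 0. Lengths are in m, angles in rad, forces in N, time in s.
With the tool pointing down it reaches from about 0.25 to 0.725 m from the base axis. Payload 4 kg.
Tool frame: the origin (TCP) lies midway between the tips of the shut fingers; the grasp point (between the pads) lies 19 mm behind it; z points along the fingers, y is the direction in which the jaws open and shut (so a half turn about z gives the same grasp; the last joint's range is limited). The gripper opens to 85 mm and grips with 20 to 120 N. Pads are 22 mm wide; open, the fingers measure 114 mm over their backs; the gripper's body (76 mm by 85 mm) begins 54 mm behind the grasp point. The pads swing forward as they close: fully open they stand 13 mm farther back than shut.
Start: joints at [-1.152, 0.241, 0.005, 1.335, 0, 1.571], TCP at [0.203, -0.457, 0.231] pointing down, gripper open.
Joint ranges: [-2.72, 2.72], [-1.05, 1.87], [-1.09, 1.28], [-1.99, 2.15], [-1.42, 1.44], [-3.14, 3.14]. Speed limits (rad/s): [2.79, 2.79, 3.14, 3.14, 3.14, 3.14].

## Interface

Orientations are given as a unit quaternion [x, y, z, w].
In Python, from workcell import monitor, cams, order gives the robot as it stands.
- The arm moves only by the tool send_rows, never from a script. Its argument "moves" is a list of rows, each a list of 4 numbers: the shift along the tool's x, y, z as a fraction of full scale, then the turn about the tool's z as a fraction of full scale. A call has 1 to 20 rows; each row shifts and turns the commanded pose from where the row before left it, along the tool's axes as they then stand; what a row does not reach is not made up. Full scale, the value 1, is 100 cm for a shift and 0.1 rad for a turn. A row lasts 1/10 s, in which the tool goes at most 50 mm and 8.59 degrees, less where a joint would pass 70% of its speed; a pose out of reach is approached as far as the arm can. A call with a number of a shift or a turn outside -1 to 1 is refused whole. A call with a gripper value outside its range is refused whole. "claw" is the gripper's target within -1 to 1 (fully open at 1, half-way at 0, shut at -1), set as the call begins (left out, the last holds). The fingers move at their own pace and stop on an object; the grip force is fixed at half the most. Time passes only in rows, so rows that do not move let the fingers close. It gives the time, the measured TCP pose, the force and the opening at its end, in the units of the state.
- monitor.get_obs(): the state, without advancing time (a new reading comes with each control period).
- cams.camera(name): name is "scene" or "side" or "wrist"; returns (picture, depth): 420x560x3 uint8, blue, green, red; 420x560 float32, m along the optical axis (not along the pixel's ray), 0 where there is no reading.
- cams.camera_info(name): a dict with "intrinsics" (3x3 intrinsics, pixels), "T" (4x4, takes a point from camera to world coordinates); the wrist camera has in their place "mount" (4x4, takes a point from camera to tool coordinates, whose origin is the TCP and whose axes are the flange's). Camera axes: x right, y up, looking along -z (the intrinsics and any distortion apply to the point x, -y, -z); pixel columns grow to the right and rows downward; lengths in m; the calibration is good to about 2 mm. A picture is of the moment at which its call begins: read the wrist's pose just before it. camera_info takes no time and is no camera call.
- order.job_done(): hands the job in, once; it reports no verdict.
The state is a dict: "clock": time; "joint_pos": joint angles; "joint_vel": joint speeds; "tau": joint torques, N m; "eef_pos": TCP position; "tool_rot": TCP orientation; "ft_force": force on the tool from outside, world axes, zero at the start; "ft_torque": the same for the moment, N m; "grip_width": finger opening in m.
Only numpy, scipy, OpenCV 4.12 (cv2) and the standard library are available. Lean on these libraries where they do the work, as an engineer would, in place of code of your own. Each camera call takes 0.05 s, during which the arm holds its last target.

## Task

The tray insert in the feeder cabinet's drawer was put in back to front: pull the drawer right out, lift the insert clear by its handle, turn it half a turn and seat it flat again with its green end at the drawer front. Then put all the seed cakes down into the insert's lanes (any face down, none perched on a wall or on another cake) and shut the drawer fully. Leave the dish, scoop and perch where they are.

Things in the scene. Friction and masses are not known exactly. Their poses are not given: they have to be found in the camera images.
- cabinet: wooden feeder cabinet with a green top, fixed, 195 mm deep, 186 mm wide (its green top 205 x 200 mm), 110 mm high. Origin on the table, 93 mm in front of the cabinet body (towards the robot), just under the centre of the insert when the drawer is fully out; x points from the front to the back, z up. It is closed above, so the insert can be reached only with the drawer out
- drawer (a joint): drawer of the cabinet, slides out along the cabinet's -x: 0 shut, 0.175 m fully open (stop). Friction 1.5 N; stays where it is left. It starts shut
- drawer_pull (a point): middle of the drawer's steel pull: a level bar 100 mm long (along the drawer's y), 10 mm thick, 14 mm high, 80 mm above the table and 30 mm below the cabinet top, its middle 42 mm off the front panel (37 mm free between); carried on a round post at 43 mm on each side. Axes as the cabinet's
- drawer_floor (a point): centre of the drawer's inner floor, 16 mm above the table; axes as the cabinet's (x to the back). Inside 165 mm (x) by 141 mm (y); side and back walls 5 mm thick and 20 mm high above the floor; the front panel, 12 mm thick, rises to 94 mm above the table
- insert: grey plastic tray, about 0.3 kg, snug in the drawer (2.5 mm play all round): rim 160 mm (its x) by 136 mm (y), foot 4 mm narrower on every side (flared walls). Origin at the centre of its underside. Floor 5 mm, walls 4 mm thick, 22 mm high; a rib 8 mm thick, 22 mm high along x makes two lanes 144 x 55 mm at the floor, middles at y = +-32 mm. +x end wall and floor strip green; starts with it to the back
- insert_grip (a point): grip point on the insert's handle, 57 mm above the insert's underside: an upright grey block on the middle of the rib, 40 mm along x, 14 mm thick along y, rising to 72 mm above the underside
- cake0: brown pressed seed cake, a rigid block 60 x 40 x 50 mm, about 0.12 kg, origin at its centre; own x along the 60 mm side, y along the 40 mm side, z along the 50 mm side. Starts standing 50 mm tall on the thin cork mat. From two to four of the four cakes are present (None when absent)
- cake1: brown pressed seed cake, a rigid block 60 x 40 x 50 mm, about 0.12 kg, origin at its centre; own x along the 60 mm side, y along the 40 mm side, z along the 50 mm side. Starts standing 50 mm tall on the thin cork mat. From two to four of the four cakes are present (None when absent)
- cake2: brown pressed seed cake, a rigid block 60 x 40 x 50 mm, about 0.12 kg, origin at its centre; own x along the 60 mm side, y along the 40 mm side, z along the 50 mm side. Starts standing 50 mm tall on the thin cork mat. From two to four of the four cakes are present (None when absent)
- cake3: brown pressed seed cake, a rigid block 60 x 40 x 50 mm, about 0.12 kg, origin at its centre; own x along the 60 mm side, y along the 40 mm side, z along the 50 mm side. Starts standing 50 mm tall on the thin cork mat. From two to four of the four cakes are present (None when absent)
- mat: fixed cork mat 260 x 250 mm, 3 mm thick, on which the cakes start; origin on the table, the mat's middle 35 mm from it along the mat's -x. Unlisted: a fixed feeder (180 mm tall) over 0.39 m to the robot's left, a fixed hook stand (220 mm) over 0.38 m to its right
- dish: bird bath dish, blue ceramic bowl 130 mm across, 35 mm high, loose; origin at the centre of its underside; to be left alone
- scoop: green plastic seed scoop lying flat, about 145 mm long, 50 mm wide, 30 mm high, loose, handle towards its -x; origin on its underside; to be left alone
- perch: wooden perch dowel 180 mm long (its y), with two square rubber ends 28 mm high, loose, close to the robot; origin on its underside; to be left alone
Not all that is in view belongs to the job. Leave any purple look-alike of the cake2 alone.

How it is judged:
By the outcome, as a careful person would: the job done as asked, in the order asked, and still so for the second after the job is handed in, with the robot touching nothing.
Of cake0, cake1, cake2, cake3 only 2 to 4 are there at a start; the rules pass over those that are not, and their reading is None.
At some moment in a run one of cake0, cake1, cake2, cake3 may be knocked a few centimetres aside while the robot is not near it.
Once in a run the grip may slacken for a moment while it holds something.
It also fails if it takes over 210 s, if anything falls off the work surface, if the arm or the gripper's body presses on something with over 40 N, if the wrist force passes 120 N, or if a joint passes its speed limit or range.

## Working session

There is one attempt and no reset: what is moved stays moved. The work goes in short steps, Python scripts to look and compute and a tool call to move; the robot and the scene stay as the last step left them, time stands still between calls to the robot, and variables do not carry over. Pictures are saved under pics/ and viewed, and the job is handed in when it is done.

Besides the shell and the picture viewer there is one more tool, called after "Call:" as a command line: name --pt "numbers of a row" for each row, then --argument value for the rest. send_rows: Moves the arm, as the interface text tells. Its arguments: {"type":"object","properties":{"moves":{"type":"array","items":{"type":"array","items":{"type":"number","minimum":-1,"maximum":1}}},"claw":{"type":"number"}},"required":["moves"]}

```bash
ls; mkdir -p pics; cat > h.py <<'E'
import numpy as np, cv2
from workcell import monitor, cams, order
from scipy.spatial.transform import Rotation as R
def T_tool(o=None):
    o=o or monitor.get_obs(); T=np.eye(4); T[:3,:3]=R.from_quat(o['tool_rot']).as_matrix(); T[:3,3]=o['eef_pos']; return T
def shot(name,fn=None):
    ci=cams.camera_info(name); o=monitor.get_obs()
    p,d=cams.camera(name)
    T=np.array(ci['T']) if 'T' in ci else T_tool(o)@np.array(ci['mount'])
    if fn: cv2.imwrite('pics/'+fn,p)
    np.savez('last_%s.npz'%name,p=p,d=d,T=T,K=np.array(ci['intrinsics']))
    return p,d,T,np.array(ci['intrinsics']),ci
def load(name):
    z=np.load('last_%s.npz'%name); return z['p'],z['d'],z['T'],z['K']
def cloud(d,T,K):
    v,u=np.mgrid[:d.shape[0],:d.shape[1]]
    x=(u-K[0,2])/K[0,0]*d; y=(v-K[1,2])/K[1,1]*d
    P=np.stack([x,-y,-d],-1)@T[:3,:3].T+T[:3,3]
    P[d<=0]=np.nan
    return P
def st():
    o=monitor.get_obs()
    print('t',round(o['clock'],2),'pos',np.round(o['eef_pos'],4),'eul',np.round(R.from_quat(o['tool_rot']).as_euler('xyz'),3),'q',np.round(o['joint_pos'],3),'F',np.round(o['ft_force'],1),'w',round(o['grip_width'],4))
E
python3 - <<'E'
from h import *
st(); print(T_tool())
for n in ['scene','side','wrist']:
    r=shot(n,n+'0.png'); print(n,r[4])
E
```

```text
pics
t 0.0 pos [ 0.2031 -0.4562  0.2304] eul [-3.139  0.     0.419] q [-1.152  0.241  0.004  1.335 -0.     1.571] F [-0.2  0.5  0. ] w 0.0854
[[ 9.13578251e-01  4.06662016e-01 -8.85761530e-04  2.03067901e-01]
 [ 4.06662979e-01 -9.13576267e-01  1.90404012e-03 -4.56206699e-01]
 [-3.49099197e-05 -2.09969606e-03 -9.99997795e-01  2.30410695e-01]
 [ 0.00000000e+00  0.00000000e+00  0.00000000e+00  1.00000000e+00]]
scene {'intrinsics': array([[505.99640693,   0.        , 273.18343731],
       [  0.        , 505.99640693, 214.80223513],
       [  0.        ,   0.        ,   1.        ]]), 'T': array([[ 0.40349855, -0.71822454,  0.56687073,  1.23223982],
       [ 0.9149366 ,  0.31066204, -0.25764338, -0.27253179],
       [ 0.00894058,  0.62260951,  0.7824816 ,  0.99214674],
       [ 0.        ,  0.        ,  0.        ,  1.        ]])}
side {'intrinsics': array([[502.19305241,   0.        , 278.31090883],
       [  0.        , 502.19305241, 201.57676544],
       [  0.        ,   0.        ,   1.        ]]), 'T': array([[ 0.9700538 ,  0.13505158, -0.20188286,  0.40126946],
       [-0.24278675,  0.56338703, -0.78971492, -0.69722982],
       [ 0.00708593,  0.81508044,  0.57930446,  0.60486851],
       [ 0.        ,  0.        ,  0.        ,  1.        ]])}
wrist {'intrinsics': array([[323.94850972,   0.        , 276.70154154],
       [  0.        , 323.94850972, 206.05268643],
       [  0.        ,   0.        ,   1.        ]]), 'mount': array([[ 8.37608860e-04,  9.59256657e-01,  2.82534890e-01,
         7.23791612e-02],
       [ 9.99999487e-01, -6.42431242e-04, -7.83450087e-04,
        -1.25404950e-03],
       [-5.70020471e-04,  2.82535401e-01, -9.59256703e-01,
        -1.42480059e-01],
       [ 0.00000000e+00,  0.00000000e+00,  0.00000000e+00,
         1.00000000e+00]])}
```

View pics/scene0.png

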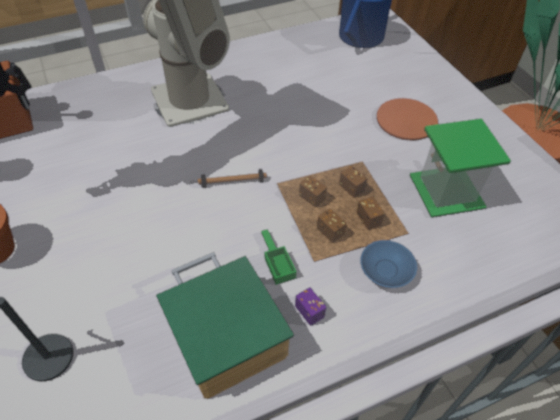

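View pics/side0.png

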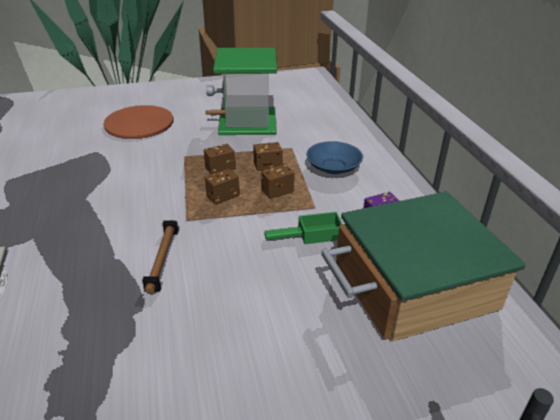

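View pics/wrist0.png

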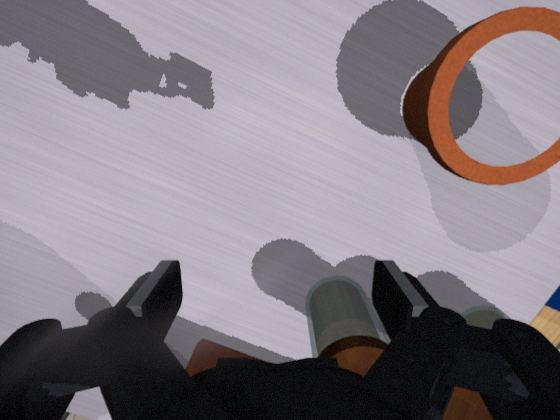

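Scene picture: the cabinet's green top is near (225,318) with its pull at (197,266). The four brown cakes are at (313,190), (353,180), (371,213) and (332,225). The purple look-alike is at (311,305), the scoop at (280,260), the dish at (388,264) and the perch at (232,178).
Things that could be mistaken for a cake: only the purple block at (311,305). The brown ones on the mat are the real cakes.

```bash
cat > meas.py <<'E'
from h import *
def rect(P2):
    (c,s,a)=cv2.minAreaRect((P2*1000).astype(np.float32)); return np.round(c,1),np.round(s,1),round(a,1)
def cab(name):
    p,d,T,K=load(name); P=cloud(d,T,K)
    hsv=cv2.cvtColor(p,cv2.COLOR_BGR2HSV)
    m=(abs(P[...,2]-0.11)<0.012)&(P[...,0]>0.3)&(P[...,1]<0.2)&(P[...,1]>-0.35)
    n,l,s,c=cv2.connectedComponentsWithStats(m.astype(np.uint8)); 
    i=1+np.argmax(s[1:,4]); q=P[l==i]; print(name,'top',rect(q[:,:2]),'z',np.median(q[:,2]), len(q))
def cakes(name):
    p,d,T,K=load(name); P=cloud(d,T,K)
    m=(P[...,2]>0.043)&(P[...,2]<0.066)&(P[...,0]>0.2)&(P[...,0]<0.75)&(P[...,1]<0.45)&(P[...,1]>-0.15)
    n,l,s,c=cv2.connectedComponentsWithStats(m.astype(np.uint8))
    for i in range(1,n):
        if s[i,4]<60: continue
        q=P[l==i]; print(name,np.round(c[i]),s[i,4],rect(q[:,:2]),'z',round(float(np.nanmedian(q[:,2])),4),'col',np.median(p[l==i],0))
if __name__=='__main__':
    for n in ['scene','side']: cab(n); cakes(n)
E
python3 meas.py
python3 - <<'E'
from h import *
p,d,T,K=load('scene')
c=np.hstack([cv2.resize(p[150:270,260:420],None,fx=2.4,fy=2.4),cv2.resize(p[240:340,160:320],None,fx=2.4,fy=2.88)])
cv2.imwrite('pics/crop0.png',c)
P=cloud(d,T,K)
# pull bar points
p2,d2,T2,K2=load('side')
for n in ['scene','side']:
    p,d,T,K=load(n);P=cloud(d,T,K)
    m=(abs(P[...,2]-.08)<.012)&(P[...,0]>.25)&(P[...,0]<.6)&(P[...,1]>-.35)&(P[...,1]<.15)
    nn,l,s,c=cv2.connectedComponentsWithStats(m.astype(np.uint8),connectivity=8)
    for i in range(1,nn):
        if s[i,4]>30: print(n,c[i],s[i],np.nanmin(P[l==i],0),np.nanmax(P[l==i],0))
E
```

```text
scene top (array([ 776.6, -168.3]), array([208.1, 201.1]), 4.7) z 0.11052758663851825 10163
scene [354. 176.] 333 (array([514.9, 276.5]), array([63.5, 42.3]), 14.0) z 0.0531 col [ 69.  92. 119.]
scene [437. 188.] 150 (array([631.7, 441. ]), array([17.6, 75.3]), 89.9) z 0.054 col [ 92. 103.  87.]
scene [313. 186.] 347 (array([503.9, 166.5]), array([61.6, 42.2]), 22.0) z 0.0531 col [ 71.  93. 120.]
scene [371. 208.] 380 (array([622.4, 264.7]), array([63.1, 43.1]), 0.1) z 0.0531 col [ 64.  90. 119.]
scene [332. 220.] 399 (array([619.6, 158.2]), array([61.9, 42.5]), 14.4) z 0.0532 col [ 63.  90. 119.]
side top (array([ 776. , -169.6]), array([207.9, 202.1]), 4.6) z 0.11215626518199312 11776
side [253. 113.] 256 (array([618.8, 443.1]), array([12.2, 88.2]), 80.2) z 0.0554 col [ 96. 104.  90.]
side [267. 149.] 360 (array([620.6, 262.9]), array([60.3, 44.3]), 0.6) z 0.0544 col [ 47.  72. 101.]
side [219. 152.] 376 (array([513. , 273.1]), array([61.4, 43.2]), 12.6) z 0.0543 col [45.  69.  97.5]
side [277. 174.] 439 (array([617.3, 156.7]), array([62., 41.]), 14.8) z 0.0545 col [46. 71. 99.]
side [221. 179.] 460 (array([501.9, 165.2]), array([61.7, 41.6]), 23.1) z 0.0544 col [45. 69. 97.]
side [347. 260.] 119 (array([ 661.9, -127.2]), array([ 2.4, 45.6]), 5.6) z 0.0534 col [23. 36. 51.]
```

View pics/crop0.png

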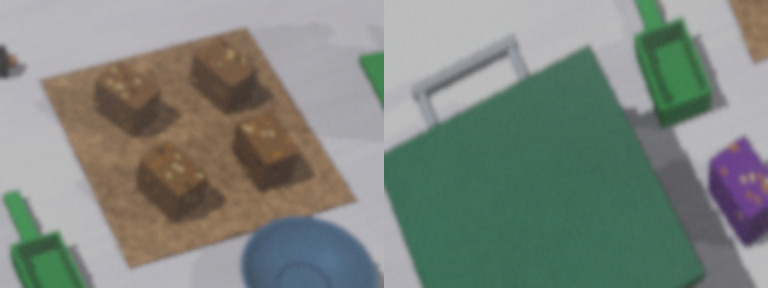

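The crop shows four brown seed cakes on the mat and a lone purple one by the cabinet, so the choice of the brown ones holds. Next I locate the pull.

```bash
python3 - <<'E'
from h import *
from meas import rect
a=np.radians(4.65); ex=np.array([np.cos(a),np.sin(a)]); ey=np.array([-ex[1],ex[0]])
c0=np.array([.7763,-.169])
for n in ['scene','side']:
    p,d,T,K=load(n);P=cloud(d,T,K)
    L=np.stack([(P[...,:2]-c0)@ex,(P[...,:2]-c0)@ey,P[...,2]],-1)
    m=(L[...,0]>-.2)&(L[...,0]<-.105)&(abs(L[...,1])<.11)&(L[...,2]>.05)&(L[...,2]<.1)
    q=L[m]; print(n,len(q))
    b=q[(q[:,2]>.078)&(q[:,0]<-.12)]; print('bar',np.nanmin(b,0),np.nanmax(b,0),np.median(b,0),len(b))
    ys=b[:,1]; print('bar by x hist',np.histogram(b[:,0],bins=np.arange(-.2,-.1,.005)))
    f=q[(q[:,0]>-.125)]; print('front',np.median(f,0),np.percentile(f[:,0],[5,50,95]), np.histogram(f[:,0],8))
    t=L[(abs(L[...,2]-.11)<.008)&(abs(L[...,0])<.15)&(abs(L[...,1])<.13)];print('top x',np.percentile(t[:,0],[.5,99.5]),np.percentile(t[:,1],[.5,99.5]))
E
```

```text
scene 391
bar [-0.15757415 -0.0495205   0.07805496] [-0.12003305  0.0492148   0.09132347] [-0.14761093 -0.00183439  0.08579772] 360
bar by x hist (array([  0,   0,   0,   0,   0,   0,   0,   0,  15,  89, 155,  21,  23,
        13,  25,  19,   0,   0,   0]), array([-0.2  , -0.195, -0.19 , -0.185, -0.18 , -0.175, -0.17 , -0.165,
       -0.16 , -0.155, -0.15 , -0.145, -0.14 , -0.135, -0.13 , -0.125,
       -0.12 , -0.115, -0.11 , -0.105]))
front [-0.12135141 -0.03933669  0.08498657] [-0.12388675 -0.12135141 -0.11720157] (array([6, 3, 5, 4, 2, 2, 4, 2]), array([-0.12417686, -0.12322738, -0.1222779 , -0.12132842, -0.12037894,
       -0.11942946, -0.11847998, -0.11753051, -0.11658103]))
top x [-0.0999615   0.10295033] [-0.09903625  0.09860763]
side 2342
bar [-0.15870512 -0.05178089  0.07813204] [-0.12001153  0.04937213  0.09181627] [-0.15215124 -0.00996738  0.08680283] 679
bar by x hist (array([  0,   0,   0,   0,   0,   0,   0,   0, 245, 162,  62,  43,  40,
        42,  41,  44,   0,   0,   0]), array([-0.2  , -0.195, -0.19 , -0.185, -0.18 , -0.175, -0.17 , -0.165,
       -0.16 , -0.155, -0.15 , -0.145, -0.14 , -0.135, -0.13 , -0.125,
       -0.12 , -0.115, -0.11 , -0.105]))
front [-0.11036397 -0.01595332  0.08166845] [-0.1147274  -0.11036397 -0.10629549] (array([  21,   24,   19,   18,   23, 1045,  389,  158]), array([-0.124908  , -0.12242314, -0.11993829, -0.11745343, -0.11496857,
       -0.11248371, -0.10999886, -0.107514  , -0.10502914]))
top x [-0.10337843  0.09925956] [-0.10045753  0.09705893]
```

```bash
cat >> h.py <<'E'
CY=np.radians(4.65); EX=np.array([np.cos(CY),np.sin(CY),0]); EY=np.array([-np.sin(CY),np.cos(CY),0]); C0=np.array([.7763,-.169,0])
def L2W(x,y,z): return C0+EX*x+EY*y+np.array([0,0,z])
def go(target,yaw=None):
    """print tool-frame shift (m) and tool-z turn (rad) needed"""
    st(); T=T_tool(); d=T[:3,:3].T@(np.array(target)-T[:3,3]); print('target',np.round(target,4),'shift tool xyz',np.round(d,4))
    if yaw is not None:
        cur=np.arctan2(T[1,0],T[0,0]); print('turn',round(-(yaw-cur),4),'(yaw now %.4f)'%cur)
    return d
E
python3 - <<'E'
from h import *
go(L2W(-.152,0,.16),CY+np.pi/2)
E
```

```text
t 0.15 pos [ 0.2031 -0.4564  0.2306] eul [-3.14   0.     0.419] q [-1.152  0.241  0.004  1.335 -0.     1.571] F [ 0.6  0.6 -0.4] w 0.0856
target [ 0.6248 -0.1813  0.16  ] shift tool xyz [ 0.4971 -0.0797  0.0707]
turn -1.2332 (yaw now 0.4188)
```

Call:
send_rows --pt "0.0415 -0.0066 0 0" --pt "0.0415 -0.0066 0 0" --pt "0.0415 -0.0066 0 0" --pt "0.0415 -0.0066 0 0" --pt "0.0415 -0.0066 0 0" --pt "0.0415 -0.0066 0 0" --pt "0.0415 -0.0066 0 0" --pt "0.0415 -0.0066 0 0" --pt "0.0415 -0.0066 0 0" --pt "0.0415 -0.0066 0 0" --pt "0.0415 -0.0066 0 0" --pt "0.0415 -0.0066 0 0" --pt "0 0 0 0" --claw -0.15

```text
clock: 1.45
eef_pos: [0.6294, -0.178, 0.2288]
tool_rot: [0.978, 0.211, -0.0, -0.001]
ft_force: [-0.8, -0.1, -0.4]
grip_width: 0.0364
```

Call:
send_rows --pt "0 0 0 -1" --pt "0 0 0 -1" --pt "0 0 0 -1" --pt "0 0 0 -1" --pt "0 0 0 -1" --pt "0 0 0 -1" --pt "0 0 0 -1" --pt "0 0 0 -1" --pt "0 0 0 -1" --pt "0 0 0 -1" --pt "0 0 0 -1" --pt "0 0 0 -1" --pt "0 0 0 -0.3" --pt "0 0 0 0"

```text
clock: 2.85
eef_pos: [0.6256, -0.1822, 0.2311]
tool_rot: [0.68, 0.734, -0.0, -0.0]
ft_force: [-0.7, -0.1, 0.2]
grip_width: 0.036
```

```bash
python3 - <<'E'
from h import *
shot('wrist','wrist1.png')
go(L2W(-.152,0,.12),CY+np.pi/2)
E
```

```text
t 2.9 pos [ 0.6257 -0.1822  0.2312] eul [-3.141 -0.     1.647] q [-0.283  0.558  0.478  1.492 -0.     1.211] F [ 0.3 -0.4 -0.1] w 0.0361
target [ 0.6248 -0.1813  0.12  ] shift tool xyz [ 0.0009 -0.0008  0.1112]
turn -0.005 (yaw now 1.6469)
```

View pics/wrist1.png

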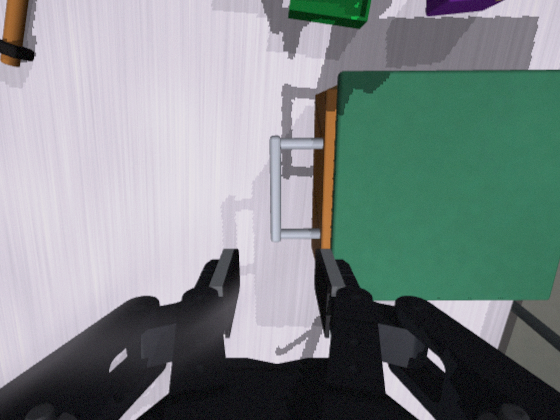

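The wrist picture shows the pull bar at column 275 (rows 137–240), centred between the finger tips at columns 225 and 325. Going down on it.

Call:
send_rows --pt "0.001 -0.001 0.02 -0.05" --pt "0 0 0.02 0" --pt "0 0 0.02 0" --pt "0 0 0.02 0" --pt "0 0 0.02 0" --pt "0 0 0.02 0" --pt "0 0 0.02 0" --pt "0 0 0.02 0" --pt "0 0 0.008 0" --pt "0 0 0 0"

```text
clock: 3.9
eef_pos: [0.6236, -0.1807, 0.0617]
tool_rot: [0.677, 0.736, -0.001, -0.002]
ft_force: [-0.3, 0.4, -0.2]
grip_width: 0.0361
```

Call:
send_rows --pt "0 0 0 0" --pt "0 0 0 0" --pt "0 0 0 0" --pt "0 0 0 0" --pt "0 0 0 0" --pt "0 0 0 0" --claw -1

```text
clock: 4.5
eef_pos: [0.6241, -0.1815, 0.0648]
tool_rot: [0.677, 0.736, -0.001, -0.0]
ft_force: [-4.8, -0.0, 4.0]
grip_width: 0.0084
```

Call:
send_rows --pt "0 -0.008 0 0" --pt "0 -0.012 0 0" --pt "0 -0.016 0 0" --pt "0 -0.016 0 0" --pt "0 -0.016 0 0" --pt "0 -0.016 0 0" --pt "0 -0.016 0 0" --pt "0 -0.016 0 0" --pt "0 -0.016 0 0" --pt "0 -0.016 0 0" --pt "0 -0.012 0 0" --pt "0 -0.01 0 0" --pt "0 -0.004 0 0" --pt "0 0 0 0"

```text
clock: 5.9
eef_pos: [0.4516, -0.1958, 0.0647]
tool_rot: [0.677, 0.736, 0.0, 0.001]
ft_force: [-2.2, 1.0, 9.6]
grip_width: 0.0086
```

```bash
python3 - <<'E'
from h import *
T=T_tool(); st(); l=T[:3,3]-C0; print('local',l@EX,l@EY)
shot('side','side1.png')
E
```

```text
t 5.9 pos [ 0.4516 -0.1958  0.0647] eul [3.140e+00 1.000e-03 1.653e+00] q [-0.409  0.365 -0.29   0.914 -0.     1.079] F [-2.2  1.   9.6] w 0.0086
local -0.32582792768959484 -0.00035650192915734574
```

View pics/side1.png

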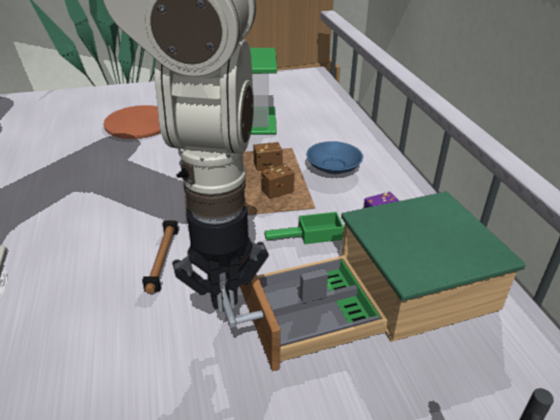

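The drawer is nearly out and the insert's green end shows at the back. Now I pull to the stop.

Call:
send_rows --pt "0 -0.003 0 0" --pt "0 -0.003 0 0" --pt "0 0 0 0"

```text
clock: 6.25
eef_pos: [0.4497, -0.1959, 0.0648]
tool_rot: [0.677, 0.736, 0.003, 0.003]
ft_force: [8.6, 3.4, 0.9]
grip_width: 0.0087
```

```bash
python3 - <<'E'
from h import *
T=T_tool(); st(); l=T[:3,3]-C0; print('local',l@EX,l@EY)
E
```

```text
t 6.25 pos [ 0.4497 -0.1959  0.0648] eul [3.132 0.    1.655] q [-0.413  0.358 -0.301  0.904  0.004  1.073] F [8.6 3.4 0.9] w 0.0087
local -0.32768683433009427 -0.00037089217417733797
```

Call:
send_rows --pt "0 0.002 0 0" --pt "0 0.001 0 0" --pt "0 0 0 0" --pt "0 0 0 0" --pt "0 0 0 0" --claw -0.15

```text
clock: 6.75
eef_pos: [0.4482, -0.1957, 0.0631]
tool_rot: [0.677, 0.736, -0.0, -0.0]
ft_force: [-0.4, -0.3, -0.1]
grip_width: 0.0364
```

Call:
send_rows --pt "0 0 -0.02 0" --pt "0 0 -0.03 0" --pt "0 0 -0.03 0" --pt "0 0 -0.03 0" --pt "0 0 -0.03 0" --pt "0 0 -0.02 0" --pt "0 0 0 0"

```text
clock: 7.45
eef_pos: [0.4503, -0.1965, 0.2265]
tool_rot: [0.677, 0.736, 0.001, 0.003]
ft_force: [0.5, 0.2, 0.4]
grip_width: 0.0361
```

```bash
python3 - <<'E'
from h import *
T=T_tool(); l=T[:3,3]-C0; print('local',l@EX,l@EY)
go(L2W(-.191-.03,0,.225),CY)
shot('scene','scene2.png'); shot('wrist','wrist2.png')
E
```

```text
local -0.32715305083397794 -0.0010126801465965376
t 7.45 pos [ 0.4503 -0.1965  0.2265] eul [3.136e+00 3.000e-03 1.654e+00] q [-0.411  0.22  -0.034  1.31  -0.     1.076] F [0.5 0.2 0.4] w 0.0361
target [ 0.556  -0.1869  0.225 ] shift tool xyz [0.0008 0.1061 0.0021]
turn 1.5725 (yaw now 1.6537)
```

View pics/wrist2.png

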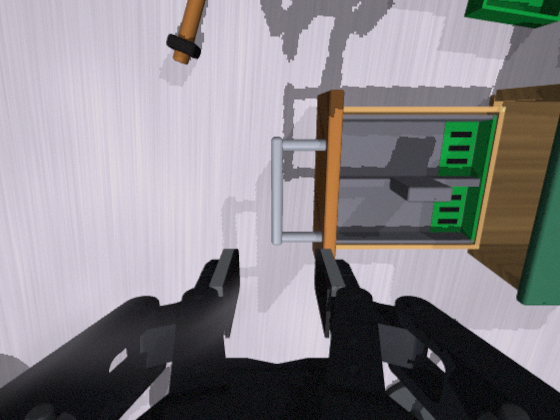

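View pics/scene2.png

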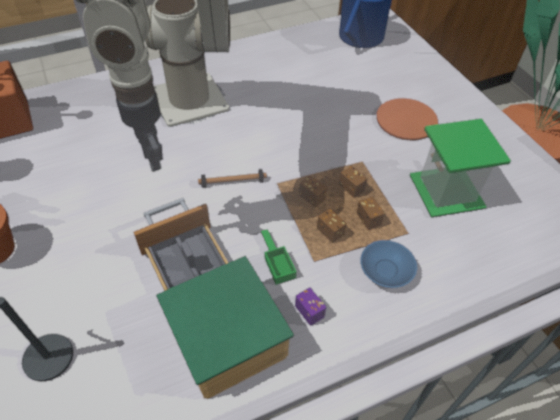

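The wrist view shows the drawer open, the handle top near (420,188) and the green end wall at column 465 (back). I'll measure the handle and the insert.

```bash
cat > ins.py <<'E'
from h import *
def run(name='wrist'):
    p,d,T,K=load(name);P=cloud(d,T,K)
    L=np.stack([(P-C0)@EX,(P-C0)@EY,P[...,2]],-1)
    box=(L[...,0]>-.285)&(L[...,0]<-.105)&(abs(L[...,1])<.09)
    m=box&(L[...,2]>.08)&(L[...,2]<.096)&(L[...,0]>-.25)&(L[...,0]<-.13)
    if m.sum()>20:
        q=L[m];r=cv2.minAreaRect((q[:,:2]*1000).astype(np.float32));print(name,'handle top local',r,'z',np.median(q[:,2]),m.sum())
    hsv=cv2.cvtColor(p,cv2.COLOR_BGR2HSV)
    g=box&(hsv[...,0]>45)&(hsv[...,0]<85)&(hsv[...,1]>100)&(L[...,2]<.06)
    q=L[g]
    if len(q): print(name,'green local x',np.percentile(q[:,0],[1,50,99]),'y',np.percentile(q[:,1],[1,99]),'z',np.percentile(q[:,2],[1,50,99]))
    # grey rim
    gr=box&(hsv[...,1]<60)&(L[...,2]>.034)&(L[...,2]<.046)
    q=L[gr]
    if len(q): print(name,'grey rim x',np.percentile(q[:,0],[1,99]),'y',np.percentile(q[:,1],[1,99]),'z',np.percentile(q[:,2],[5,50,95]))
    return L,p
if __name__=='__main__':
    run('wrist'); run('scene')
E
python3 ins.py
```

```text
wrist handle top local ((-191.69854736328125, 1.3705739974975586), (40.251651763916016, 13.513691902160645), 0.3993801772594452) z 0.08772076363466424 744
wrist green local x [-0.15307191 -0.12265259 -0.10969973] y [-0.05908884  0.06263102] z [0.02008587 0.02238136 0.03891015]
wrist grey rim x [-0.26152206 -0.11721606] y [-0.07493566  0.06865353] z [0.03551896 0.03777255 0.0393703 ]
scene handle top local ((-189.37448120117188, -0.04977846145629883), (41.338741302490234, 14.14355754852295), 0.5992123484611511) z 0.08794476743965729 114
scene grey rim x [-0.27303564 -0.14735951] y [-0.06801357  0.07592495] z [0.03470956 0.03820265 0.0418036 ]
```

Call:
send_rows --pt "0 0.025 0 1" --pt "0 0 0 1" --pt "0 0 0 1" --pt "0 0 0 1" --pt "0 0 0 1" --pt "0 0 0 1" --pt "0 0 0 1" --pt "0 0 0 1" --pt "0 0 0 1" --pt "0 0 0 1" --pt "0 0 0 1" --pt "0 0 0 1" --pt "0 0 0 1" --pt "0 0 0 1" --pt "0 0 0 1" --pt "0 0 0 0.72" --pt "0.035 0 0 0" --pt "0.035 0 0 0" --pt "0.035 0 0 0" --pt "0 0 0 0"

```text
clock: 9.55
eef_pos: [0.5805, -0.1841, 0.2191]
tool_rot: [0.999, 0.042, -0.002, -0.001]
ft_force: [-0.2, -0.6, 0.1]
grip_width: 0.0362
```

```bash
python3 - <<'E'
from h import *
shot('wrist','wrist3.png'); go(L2W(-.191,.0008,.12),CY)
import ins; ins.run('wrist')
E
```

```text
t 9.6 pos [ 0.5785 -0.1843  0.2196] eul [-3.14   0.005  0.083] q [-0.308  0.467  0.301  1.41  -0.     2.75 ] F [-0.6  0.4 -0.1] w 0.036
target [ 0.5859 -0.1837  0.12  ] shift tool xyz [0.0079 0.0002 0.0996]
turn 0.0022 (yaw now 0.0833)
wrist handle top local ((-190.97079467773438, 1.1844725608825684), (13.990558624267578, 39.297157287597656), 89.91592407226562) z 0.087746896372358 725
wrist green local x [-0.15313904 -0.13007967 -0.11159368] y [-0.05934699  0.06177446] z [0.01943998 0.02189626 0.03895912]
wrist grey rim x [-0.27044254 -0.11733647] y [-0.06645378  0.06896321] z [0.03481339 0.0376399  0.03900843]
```

View pics/wrist3.png

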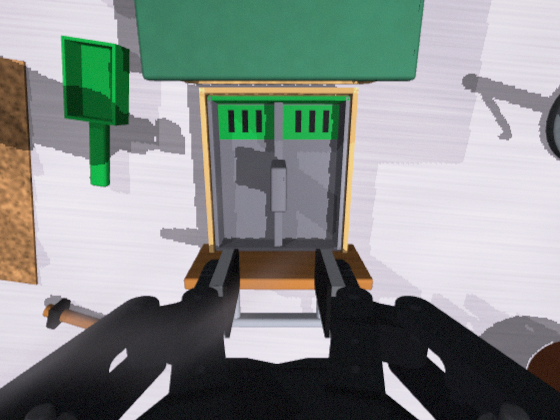

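The handle top is at (278,187), in line with the finger gap. Descending on it.

Call:
send_rows --pt "0.004 0 0.02 0.02" --pt "0.004 0 0.02 0" --pt "0 0 0.025 0" --pt "0 0 0.025 0" --pt "0 0 0.025 0" --pt "0 0 0.025 0" --pt "0 0 0.015 0" --pt "0 0 0.01 0" --pt "0 0 0 0"

```text
clock: 10.5
eef_pos: [0.5837, -0.184, 0.0563]
tool_rot: [0.999, 0.04, -0.002, -0.001]
ft_force: [-0.2, 0.3, -0.8]
grip_width: 0.0364
```

Call:
send_rows --pt "0 0 0 0" --pt "0 0 0 0" --pt "0 0 0 0" --pt "0 0 0 0" --pt "0 0 0 0" --pt "0 0 0 0" --claw -1

```text
clock: 11.1
eef_pos: [0.5868, -0.1846, 0.0595]
tool_rot: [0.999, 0.04, 0.001, 0.0]
ft_force: [-0.2, -0.3, 6.1]
grip_width: 0.013
```

```bash
python3 - <<'E'
from h import *
go(L2W(-.191,.0008,.055),CY); T=T_tool(); l=T[:3,3]-C0; print('local',l@EX,l@EY)
E
```

```text
t 11.1 pos [ 0.5868 -0.1846  0.0595] eul [ 3.141e+00 -2.000e-03  8.000e-02] q [-0.305  0.582  0.06   1.046 -0.     2.757] F [-0.2 -0.3  6.1] w 0.013
target [ 0.5859 -0.1837  0.055 ] shift tool xyz [-0.0009 -0.001   0.0045]
turn -0.0014 (yaw now 0.0798)
local -0.1901337310279465 -0.00022248783532142688
```

Call:
send_rows --pt "0 0 -0.005 0" --pt "0 0 -0.01 0" --pt "0 0 -0.01 0" --pt "0 0 -0.012 0" --pt "0 0 -0.015 0" --pt "0 0 -0.015 0" --pt "0 0 -0.015 0" --pt "0 0 -0.015 0" --pt "0 0 -0.015 0" --pt "0 0 -0.01 0" --pt "0 0 0 0"

```text
clock: 12.2
eef_pos: [0.5873, -0.1848, 0.1828]
tool_rot: [0.999, 0.04, 0.002, 0.001]
ft_force: [-1.2, -0.3, -3.3]
grip_width: 0.0129
```

```bash
python3 - <<'E'
from h import *
st(); shot('side','side4.png')
E
```

```text
t 12.2 pos [ 0.5873 -0.1848  0.1828] eul [ 3.14  -0.004  0.08 ] q [-0.305  0.491  0.243  1.319 -0.     2.757] F [-1.2 -0.3 -3.3] w 0.0129
```

View pics/side4.png

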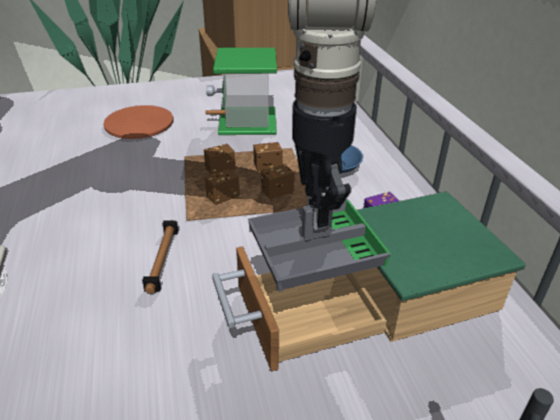

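The insert is clear of the drawer and hangs level. Turning it half a turn.

Call:
send_rows --pt "0 0 0 -0.5" --pt "0 0 0 -1" --pt "0 0 0 -1" --pt "0 0 0 -1" --pt "0 0 0 -1" --pt "0 0 0 -1" --pt "0 0 0 -1" --pt "0 0 0 -1" --pt "0 0 0 -1" --pt "0 0 0 -1" --pt "0 0 0 -1" --pt "0 0 0 -1" --pt "0 0 0 -1" --pt "0 0 0 -1" --pt "0 0 0 -1" --pt "0 0 0 -1"

```text
clock: 13.85
eef_pos: [0.5854, -0.1841, 0.1789]
tool_rot: [0.684, 0.729, -0.001, -0.001]
ft_force: [-0.6, -0.1, -3.2]
grip_width: 0.0129
```

Call:
send_rows --pt "0 0 0 -1" --pt "0 0 0 -1" --pt "0 0 0 -1" --pt "0 0 0 -1" --pt "0 0 0 -1" --pt "0 0 0 -1" --pt "0 0 0 -1" --pt "0 0 0 -1" --pt "0 0 0 -1" --pt "0 0 0 -1" --pt "0 0 0 -1" --pt "0 0 0 -1" --pt "0 0 0 -1" --pt "0 0 0 -1" --pt "0 0 0 -1" --pt "0 0 0 -0.93" --pt "0 0 0 0" --pt "0 0 0 0"

```text
clock: 15.65
eef_pos: [0.5857, -0.1842, 0.1794]
tool_rot: [-0.04, 0.999, 0.0, -0.001]
ft_force: [-0.0, -0.4, -4.4]
grip_width: 0.0131
```

```bash
python3 - <<'E'
from h import *
go(L2W(-.1915,0,.1),CY+np.pi-2*np.pi)
shot('side','side5.png');shot('scene','scene5.png');shot('wrist','wrist5.png')
p,d,T,K=load('scene');P=cloud(d,T,K);L=np.stack([(P-C0)@EX,(P-C0)@EY,P[...,2]],-1)
T=T_tool(); l=T[:3,3]-C0; print('tcp local',l@EX,l@EY)
for n in ['scene','side']:
    p,d,T,K=load(n);P=cloud(d,T,K);L=np.stack([(P-C0)@EX,(P-C0)@EY,P[...,2]],-1)
    hsv=cv2.cvtColor(p,cv2.COLOR_BGR2HSV)
    m=(abs(L[...,0]+.19)<.11)&(abs(L[...,1])<.1)&(L[...,2]>.12)&(L[...,2]<.172)
    q=L[m]; r=q[(q[:,2]>.145)&(q[:,2]<.168)]
    print(n,np.percentile(q,[1,99],axis=0), cv2.minAreaRect((r[:,:2]*1000).astype(np.float32)))
E
```

```text
t 15.65 pos [ 0.5857 -0.1842  0.1794] eul [ 3.141e+00 -2.000e-03 -3.062e+00] q [-0.305  0.494  0.24   1.318  0.    -0.384] F [-0.  -0.4 -4.4] w 0.0131
target [ 0.5854 -0.1845  0.1   ] shift tool xyz [ 0.0002 -0.0003  0.0794]
turn -0.0019 (yaw now -3.0623)
tcp local -0.19092300077816798 0.00016968611153238126
scene [[-0.2648422  -0.06636986  0.13825431]
 [-0.10939942  0.06682089  0.16170676]] ((-188.50848388671875, 0.6305160522460938), (136.1324920654297, 161.97315979003906), 89.92754364013672)
side [[-0.26933737 -0.06786043  0.1394887 ]
 [-0.11232436  0.06521559  0.16732379]] ((-189.9722900390625, 0.17963409423828125), (138.4420928955078, 160.8928680419922), 89.82561492919922)
```

View pics/side5.png

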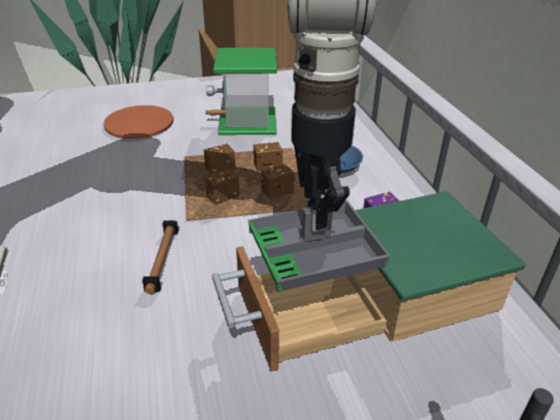

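View pics/wrist5.png

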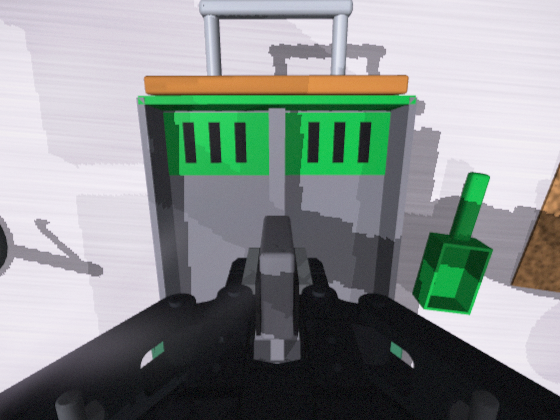

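The green end now faces the front, and rim centre and angle line up with the drawer within about 1 mm. Lowering.

Call:
send_rows --pt "0 0 0.01 -0.02" --pt "0 0 0.015 0" --pt "0 0 0.015 0" --pt "0 0 0.015 0" --pt "0 0 0.015 0" --pt "0 0 0.012 0" --pt "0 0 0.01 0" --pt "0 0 0.006 0" --pt "0 0 0.006 0" --pt "0 0 0 0"

```text
clock: 16.8
eef_pos: [0.5858, -0.1843, 0.0756]
tool_rot: [-0.042, 0.999, 0.0, -0.001]
ft_force: [-0.3, 0.9, -3.6]
grip_width: 0.0129
```

Call:
send_rows --pt "0 0 0.004 0" --pt "0 0 0.004 0" --pt "0 0 0.004 0" --pt "0 0 0.004 0" --pt "0 0 0 0"

```text
clock: 17.3
eef_pos: [0.586, -0.1843, 0.0599]
tool_rot: [-0.042, 0.999, 0.0, -0.0]
ft_force: [-0.2, 0.4, -2.3]
grip_width: 0.0128
```

Call:
send_rows --pt "0 0 0.002 0" --pt "0 0 0.001 0" --pt "0 0 0 0"

```text
clock: 17.6
eef_pos: [0.5874, -0.1843, 0.0595]
tool_rot: [-0.042, 0.999, -0.0, 0.002]
ft_force: [-0.4, 1.1, 6.3]
grip_width: 0.0129
```

Call:
send_rows --pt "0 0 0 0" --pt "0 0 0 0" --pt "0 0 0 0" --pt "0 0 -0.02 0" --pt "0 0 -0.03 0" --pt "0 0 -0.04 0" --pt "0 0 -0.04 0" --pt "0 0 -0.04 0" --pt "0 0 -0.04 0" --pt "0 0 0 0" --claw -0.15

```text
clock: 18.6
eef_pos: [0.589, -0.1853, 0.2746]
tool_rot: [-0.042, 0.999, -0.002, 0.006]
ft_force: [0.7, -0.2, 0.4]
grip_width: 0.0362
```

```bash
python3 - <<'E'
from h import *
st()
shot('side','side6.png');shot('scene','scene6.png');shot('wrist','wrist6.png')
import ins
for n in ['wrist','scene','side']:
    L,p=ins.run(n)
    m=(L[...,0]>-.27)&(L[...,0]<-.11)
    for sx in (-.265,-.225,-.155,-.12):
      for sy in (-.04,.04):
        q=L[(abs(L[...,0]-sx)<.01)&(abs(L[...,1]-sy)<.012)]; 
        if len(q)>10: print(n,sx,sy,np.round(np.median(q[:,2]),4),len(q))
E
python3 meas.py
```

```text
t 18.6 pos [ 0.589  -0.1853  0.2746] eul [-3.137  0.012 -3.058] q [-0.305  0.464  0.437  1.531 -0.    -0.388] F [ 0.7 -0.2  0.4] w 0.0362
wrist handle top local ((-188.72056579589844, 1.0606908798217773), (39.252288818359375, 12.476934432983398), 0.26419439911842346) z 0.08786428070568436 503
wrist green local x [-0.2685687  -0.24948641 -0.22663338] y [-0.05960787  0.06161145] z [0.01564673 0.02178242 0.03891593]
wrist grey rim x [-0.26204468 -0.10973442] y [-0.07430863  0.0687055 ] z [0.03491578 0.03765157 0.03908655]
wrist -0.265 -0.04 0.0314 462
wrist -0.265 0.04 0.0314 465
wrist -0.225 -0.04 0.0213 342
wrist -0.225 0.04 0.0212 358
wrist -0.155 -0.04 0.0212 293
wrist -0.155 0.04 0.021 300
wrist -0.12 -0.04 0.0219 371
wrist -0.12 0.04 0.022 368
scene handle top local ((-185.97750854492188, -0.30478715896606445), (14.397598266601562, 42.05859375), 88.80355072021484) z 0.08794932579428111 116
scene green local x [-0.2656403  -0.25293801 -0.22587836] y [-0.05983238  0.05846594] z [0.0184329  0.02359628 0.03955195]
scene grey rim x [-0.27359563 -0.14613989] y [-0.06762824  0.08483549] 
[... 1477 characters left out ...]
2. 76. 93.]
side top (array([ 775. , -169.7]), array([206.7, 202.8]), 4.9) z 0.11214562877076881 11782
side [254. 113.] 245 (array([623.8, 442.5]), array([14.1, 77.9]), 80.2) z 0.055 col [111. 121. 105.]
side [267. 149.] 363 (array([620. , 261.9]), array([60.5, 44. ]), 0.6) z 0.0545 col [32. 48. 66.]
side [219. 152.] 369 (array([512.9, 274.2]), array([60.4, 43. ]), 14.8) z 0.0541 col [28. 44. 62.]
side [277. 174.] 441 (array([616.5, 157.1]), array([60.3, 44.1]), 17.3) z 0.0542 col [30. 47. 65.]
side [221. 179.] 453 (array([502.1, 165.9]), array([62.6, 43.2]), 22.8) z 0.0544 col [38. 57. 80.]
side [350. 244.] 169 (array([685.3, -94.5]), array([14.4, 32.8]), 70.9) z 0.0527 col [ 63.  86. 103.]
```

View pics/wrist6.png

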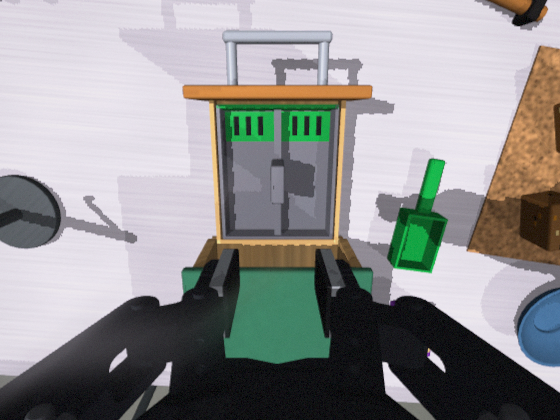

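View pics/side6.png

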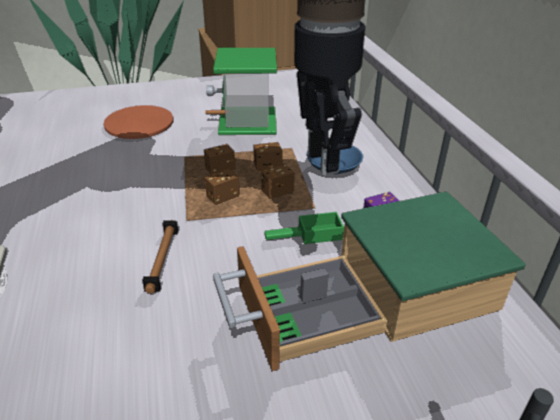

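Views agree: the insert is seated flat, its floor at z = 0.021 everywhere and the handle top at 0.088, with the green end at the drawer front. Next come the cakes, starting with the one near (0.503, 0.166).

Call:
send_rows --pt "0.0048 0.03 0.0045 0" --pt "0.0048 0.03 0.0045 0" --pt "0.0048 0.03 0.0045 0" --pt "0.0048 0.03 0.0045 0" --pt "0.0048 0.03 0.0045 0" --pt "0.0048 0.03 0.0045 0" --pt "0.0048 0.03 0.0045 0" --pt "0.0048 0.03 0.0045 0" --pt "0.0048 0.03 0.0045 0" --pt "0.0048 0.03 0.0045 0" --pt "0.0048 0.03 0.0045 0" --pt "0.0048 0.03 0.0045 0" --pt "0 0 0 -1" --pt "0 0 0 -1" --pt "0 0 0 -1" --pt "0 0 0 -0.1" --pt "0 0 0 0" --claw 0.41

```text
clock: 20.45
eef_pos: [0.498, 0.1693, 0.2118]
tool_rot: [-0.194, 0.981, -0.0, -0.001]
ft_force: [-0.3, 0.4, -0.0]
grip_width: 0.0604
```

```bash
cat > wc.py <<'E'
from h import *
def wcakes(fn=None,near=None):
    p,d,T,K,_=shot('wrist',fn); P=cloud(d,T,K)
    hsv=cv2.cvtColor(p,cv2.COLOR_BGR2HSV)
    m=(P[...,2]>.042)&(P[...,2]<.062)&(P[...,1]>0.03)&(P[...,0]<.72)&(P[...,0]>.38)
    v=np.mgrid[:420,:560][0]; 
    n,l,s,c=cv2.connectedComponentsWithStats(m.astype(np.uint8))
    out=[]
    for i in range(1,n):
        if s[i,4]<300: continue
        q=P[l==i]; (cc,sz,a)=cv2.minAreaRect((q[:,:2]*1000).astype(np.float32))
        if sz[0]<sz[1]: a-=90
        a=(a+90)%180-90
        print('px',np.round(c[i]),s[i,4],'centre',np.round(cc,1),'size',np.round(sz,1),'long-axis deg',round(a,1),'z',round(float(np.median(q[:,2])),4))
        out.append((cc,a))
    return out
if __name__=='__main__':
    import sys
    r=wcakes(sys.argv[1])
    tx=T_tool()[:3,3]
    cc,a=min(r,key=lambda k:np.hypot(k[0][0]/1000-tx[0],k[0][1]/1000-tx[1]))
    go([cc[0]/1000,cc[1]/1000,.021],np.radians(a)-np.pi)
E
python3 wc.py wrist7.png
```

```text
px [273. 190.] 2538 centre [502.3 168.4] size [60.5 40. ] long-axis deg 21.9 z 0.0529
px [370. 236.] 2016 centre [512.2 277.3] size [58.4 39.8] long-axis deg 14.1 z 0.0528
px [228. 285.] 1741 centre [616.4 162.5] size [60.9 36.4] long-axis deg 16.8 z 0.0529
px [314. 321.] 1965 centre [620.8 265.5] size [40.  60.7] long-axis deg -1.0 z 0.0527
t 20.5 pos [0.4982 0.1693 0.2121] eul [ 3.141e+00 -2.000e-03 -2.750e+00] q [ 0.328  0.303  0.039  1.309 -0.    -0.064] F [ 0.9 -0.1  0.1] w 0.0602
target [0.5023 0.1684 0.021 ] shift tool xyz [-0.0038 -0.0024  0.1911]
turn 0.0083 (yaw now -2.7502)
```

View pics/wrist7.png

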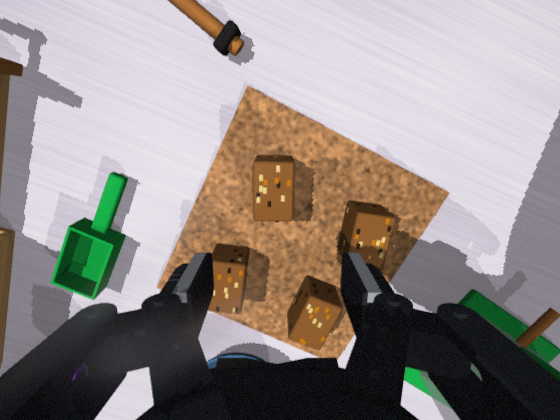

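The first cake is at (273,190), square to the jaws, and the neighbours are clear. Descending.

Call:
send_rows --pt "-0.004 -0.003 0.03 0.08" --pt "0 0 0.03 0" --pt "0 0 0.03 0" --pt "0 0 0.03 0" --pt "0 0 0.03 0" --pt "0 0 0.025 0" --pt "0 0 0.016 0" --pt "0 0 0 0"

```text
clock: 21.3
eef_pos: [0.5011, 0.1673, 0.0195]
tool_rot: [-0.191, 0.982, -0.0, -0.003]
ft_force: [-0.9, -0.2, -0.1]
grip_width: 0.0599
```

```bash
python3 - <<'E'
from h import *
go([.5025,.168,.021],np.radians(22)-np.pi)
E
```

```text
t 21.3 pos [0.5011 0.1673 0.0195] eul [ 3.141 -0.006 -2.758] q [ 0.322  0.488 -0.232  0.857  0.    -0.062] F [-0.9 -0.2 -0.1] w 0.0599
target [0.5025 0.168  0.021 ] shift tool xyz [-0.0015  0.0001 -0.0015]
turn -0.0002 (yaw now -2.7578)
```

Call:
send_rows --pt "0 0 0 0" --pt "0 0 0 0" --pt "0 0 0 0" --pt "0 0 0 0" --pt "0 0 0 0" --claw -1

```text
clock: 21.8
eef_pos: [0.5044, 0.1686, 0.0232]
tool_rot: [-0.191, 0.982, 0.0, 0.001]
ft_force: [0.7, -0.3, 3.5]
grip_width: 0.0389
```

Call:
send_rows --pt "0 0 -0.02 0" --pt "0 0 -0.03 0" --pt "0 0 -0.03 0" --pt "0 0 -0.03 0" --pt "0 0 -0.03 0" --pt "0 0 -0.03 0" --pt "0 0 0 0"

```text
clock: 22.5
eef_pos: [0.5063, 0.1693, 0.197]
tool_rot: [-0.191, 0.982, 0.001, 0.005]
ft_force: [1.2, 0.7, -1.2]
grip_width: 0.0395
```

```bash
python3 - <<'E'
from h import *
go(L2W(-.1895+.037,.0005+.034,.19),CY-np.pi); shot('wrist','wrist8.png')
E
```

```text
t 22.5 pos [0.5063 0.1693 0.197 ] eul [-3.141  0.009 -2.756] q [ 0.323  0.317  0.018  1.263  0.    -0.063] F [ 1.2  0.7 -1.2] w 0.0395
target [ 0.6215 -0.147   0.19  ] shift tool xyz [ 0.0121 -0.3363  0.0071]
turn 0.304 (yaw now -2.7565)
```

View pics/wrist8.png

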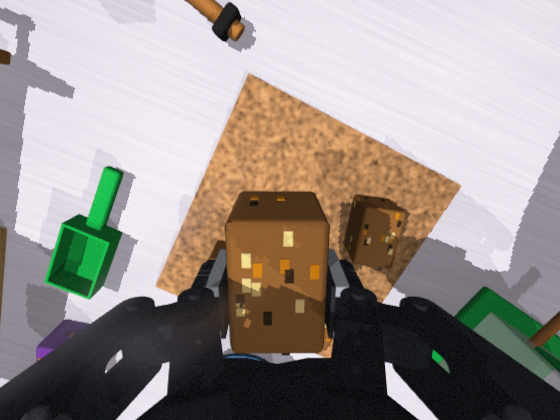

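The cake is held square between the pads at about (278,270). Carrying it to the left lane, back end.

Call:
send_rows --pt "0.001 -0.028 0 0" --pt "0.001 -0.028 0 0" --pt "0.001 -0.028 0 0" --pt "0.001 -0.028 0 0" --pt "0.001 -0.028 0 0" --pt "0.001 -0.028 0 0" --pt "0.001 -0.028 0 0" --pt "0.001 -0.028 0 0" --pt "0.001 -0.028 0 0" --pt "0.001 -0.028 0 0" --pt "0.001 -0.028 0 0" --pt "0.001 -0.028 0 0" --pt "0 0 0 1" --pt "0 0 0 1" --pt "0 0 0 1" --pt "0 0 0 0.04" --pt "0 0 0 0"

```text
clock: 24.25
eef_pos: [0.6181, -0.1473, 0.1906]
tool_rot: [-0.042, 0.999, 0.0, -0.001]
ft_force: [0.5, -0.4, -1.8]
grip_width: 0.0391
```

```bash
python3 - <<'E'
from h import *
go(L2W(-.1895+.038,.0005+.034,.041),CY-np.pi); shot('wrist','wrist9.png')
E
```

```text
t 24.25 pos [ 0.6181 -0.1473  0.1906] eul [ 3.141e+00 -3.000e-03 -3.058e+00] q [-0.234  0.534  0.335  1.374  0.    -0.317] F [ 0.5 -0.4 -1.8] w 0.0391
target [ 0.6225 -0.1469  0.041 ] shift tool xyz [-4.900e-03 -1.000e-04  1.496e-01]
turn 0.002 (yaw now -3.0585)
```

View pics/wrist9.png

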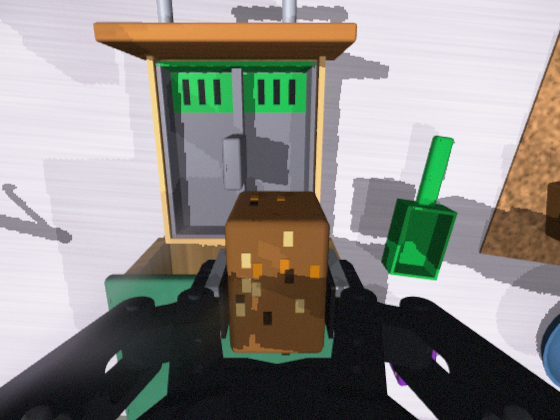

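Call:
send_rows --pt "-0.005 0 0.02 0.02" --pt "0 0 0.025 0" --pt "0 0 0.025 0" --pt "0 0 0.025 0" --pt "0 0 0.02 0" --pt "0 0 0.015 0" --pt "0 0 0 0"

```text
clock: 25.0
eef_pos: [0.6214, -0.1464, 0.059]
tool_rot: [-0.04, 0.999, 0.001, -0.003]
ft_force: [-1.5, -0.6, -1.4]
grip_width: 0.0385
```

```bash
python3 - <<'E'
from h import *
go(L2W(-.1895+.038,.0005+.034,.041),CY-np.pi)
E
```

```text
t 25.0 pos [ 0.6214 -0.1464  0.059 ] eul [ 3.14  -0.006 -3.061] q [-0.231  0.631  0.146  1.093  0.    -0.312] F [-1.5 -0.6 -1.4] w 0.0385
target [ 0.6225 -0.1469  0.041 ] shift tool xyz [-0.0012 -0.0007  0.018 ]
turn -0.0006 (yaw now -3.0610)
```

Call:
send_rows --pt "-0.001 0 0.006 0" --pt "0 0 0.005 0" --pt "0 0 0.004 0" --pt "0 0 0.002 0" --pt "0 0 0 0"

```text
clock: 25.5
eef_pos: [0.6247, -0.147, 0.0452]
tool_rot: [-0.04, 0.999, 0.0, -0.0]
ft_force: [-0.1, -0.2, -1.8]
grip_width: 0.0391
```

Call:
send_rows --pt "0 0 0.002 0" --pt "0 0 0 0"

```text
clock: 25.7
eef_pos: [0.6248, -0.1471, 0.0433]
tool_rot: [-0.04, 0.999, -0.0, 0.0]
ft_force: [0.1, 0.4, -1.3]
grip_width: 0.0392
```

```bash
python3 - <<'E'
from h import *
st()
shot('side','side10.png'); st()
E
```

```text
t 25.7 pos [ 0.6248 -0.1471  0.0433] eul [-3.142  0.    -3.062] q [-0.231  0.647  0.131  1.055  0.    -0.31 ] F [ 0.1  0.4 -1.3] w 0.0392
t 25.75 pos [ 0.6248 -0.1471  0.0434] eul [-3.142  0.    -3.062] q [-0.231  0.647  0.131  1.055 -0.    -0.31 ] F [-0.1  0.5 -1. ] w 0.0388
```

View pics/side10.png

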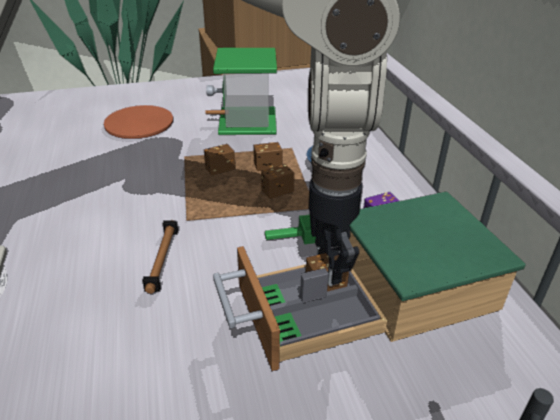

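Call:
send_rows --pt "0 0 0.002 0" --pt "0 0 0.001 0" --pt "0 0 0 0"

```text
clock: 26.05
eef_pos: [0.6253, -0.1471, 0.0412]
tool_rot: [-0.04, 0.999, -0.0, 0.001]
ft_force: [-0.4, 0.1, 3.4]
grip_width: 0.0389
```

Call:
send_rows --pt "0 0 0 0" --pt "0 0 0 0" --pt "0 0 0 0" --pt "0 0 -0.01 0" --pt "0 0 -0.02 0" --pt "0 0 -0.03 0" --pt "0 0 -0.04 0" --pt "0 0 -0.04 0" --pt "0 0 -0.04 0" --pt "0 0 0 0" --claw 0.1

```text
clock: 27.05
eef_pos: [0.6282, -0.1478, 0.2289]
tool_rot: [-0.04, 0.999, -0.002, 0.007]
ft_force: [1.7, -0.2, 1.3]
grip_width: 0.0468
```

```bash
cat > chk.py <<'E'
from h import *
import sys
def chk(name,fn=None):
    p,d,T,K,_=shot(name,fn); P=cloud(d,T,K); L=np.stack([(P-C0)@EX,(P-C0)@EY,P[...,2]],-1)
    m=(L[...,0]>-.27)&(L[...,0]<-.105)&(abs(L[...,1])<.075)&(L[...,2]>.045)&(L[...,2]<.14)
    n,l,s,c=cv2.connectedComponentsWithStats(m.astype(np.uint8))
    for i in range(1,n):
        if s[i,4]<60: continue
        q=L[l==i]; q=q[abs(q[:,2]-np.percentile(q[:,2],90))<.006]
        print(name,np.round(c[i]),s[i,4],cv2.minAreaRect((q[:,:2]*1000).astype(np.float32)),'z',np.round(np.percentile(q[:,2],[5,50,95]),4))
st()
chk('wrist',sys.argv[1])
E
python3 chk.py wrist11.png
```

```text
t 27.05 pos [ 0.6282 -0.1478  0.2289] eul [-3.137  0.014 -3.062] q [-0.231  0.53   0.427  1.453  0.    -0.31 ] F [ 1.7 -0.2  1.3] w 0.0468
wrist [241. 142.] 928 ((-188.32530212402344, 1.1110401153564453), (39.290687561035156, 14.183012008666992), 0.1421043872833252) z [0.0862 0.0878 0.089 ]
wrist [278. 178.] 2656 ((-151.27549743652344, 35.226314544677734), (59.973289489746094, 39.87922286987305), 0.15438906848430634) z [0.0694 0.071  0.0722]
```

View pics/wrist11.png

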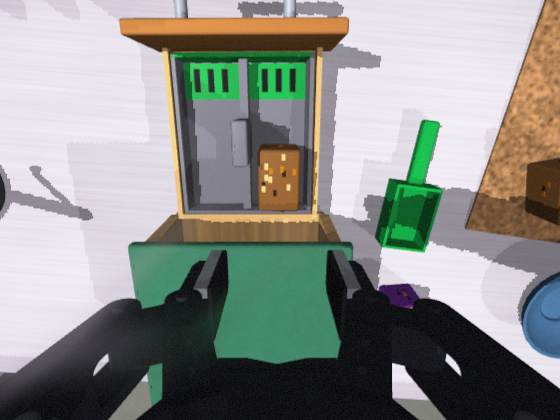

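The cake stands flat at (278,178): top at z = 0.071, centred in its lane. On to the next cake, near (0.617, 0.16).

Call:
send_rows --pt "-0.0012 0.028 0.001 0" --pt "-0.0012 0.028 0.001 0" --pt "-0.0012 0.028 0.001 0" --pt "-0.0012 0.028 0.001 0" --pt "-0.0012 0.028 0.001 0" --pt "-0.0012 0.028 0.001 0" --pt "-0.0012 0.028 0.001 0" --pt "-0.0012 0.028 0.001 0" --pt "-0.0012 0.028 0.001 0" --pt "-0.0012 0.028 0.001 0" --pt "-0.0012 0.028 0.001 0" --pt "0 0 0 -1" --pt "0 0 0 -1" --pt "0 0 0 0" --claw 0.41

```text
clock: 28.5
eef_pos: [0.6127, 0.1613, 0.2079]
tool_rot: [-0.139, 0.99, -0.0, -0.001]
ft_force: [-0.2, -0.6, -0.3]
grip_width: 0.0604
```

```bash
python3 wc.py wrist12.png
```

```text
px [430. 119.] 3312 centre [513.2 277.5] size [60.2 40.5] long-axis deg 14.0 z 0.0528
px [273. 192.] 2597 centre [617.  159.9] size [60.  39.9] long-axis deg 15.0 z 0.0529
px [374. 224.] 2530 centre [621.1 265.3] size [40.1 60.7] long-axis deg -0.5 z 0.0528
px [536. 276.] 1258 centre [622.6 443.9] size [ 5.5 82.8] long-axis deg -10.2 z 0.0514
t 28.55 pos [0.6128 0.161  0.2081] eul [ 3.142e+00 -2.000e-03 -2.864e+00] q [ 0.257  0.524  0.364  1.412  0.    -0.021] F [-0.1 -0.4 -0.6] w 0.06
target [0.617  0.1599 0.021 ] shift tool xyz [-0.0041 -0.0022  0.1871]
turn 0.015 (yaw now -2.8641)
```

View pics/wrist12.png

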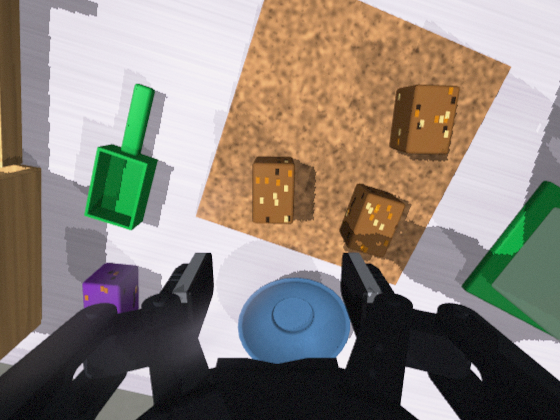

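The next cake is at (273,192), aligned and with nothing near it. Picking it up.

Call:
send_rows --pt "-0.005 -0.002 0.03 0.15" --pt "0 0 0.03 0" --pt "0 0 0.03 0" --pt "0 0 0.03 0" --pt "0 0 0.03 0" --pt "0 0 0.025 0" --pt "0 0 0.013 0" --pt "0 0 0 0"

```text
clock: 29.35
eef_pos: [0.6169, 0.1597, 0.0187]
tool_rot: [-0.131, 0.991, -0.0, -0.003]
ft_force: [-1.1, 0.4, -0.2]
grip_width: 0.0603
```

Call:
send_rows --pt "0 0 0 0" --pt "0 0 0 0" --pt "0 0 0 0" --pt "0 0 0 0" --pt "0 0 0 0" --claw -1

```text
clock: 29.85
eef_pos: [0.6202, 0.1608, 0.023]
tool_rot: [-0.132, 0.991, 0.0, 0.002]
ft_force: [-0.5, -0.1, 6.0]
grip_width: 0.0391
```

Call:
send_rows --pt "0 0 -0.02 0" --pt "0 0 -0.03 0" --pt "0 0 -0.03 0" --pt "0 0 -0.03 0" --pt "0 0 -0.03 0" --pt "0 0 -0.03 0" --pt "0 0 0 0"

```text
clock: 30.55
eef_pos: [0.6213, 0.1612, 0.1964]
tool_rot: [-0.132, 0.991, 0.001, 0.004]
ft_force: [0.5, 0.3, -0.4]
grip_width: 0.0393
```

```bash
python3 - <<'E'
from h import *
go(L2W(-.1885+.038,.001-.034,.19),CY-np.pi); shot('wrist','wrist13.png')
E
```

```text
t 30.55 pos [0.6213 0.1612 0.1964] eul [-3.142  0.009 -2.877] q [ 0.254  0.536  0.353  1.379  0.    -0.01 ] F [ 0.5  0.3 -0.4] w 0.0393
target [ 0.629  -0.2141  0.19  ] shift tool xyz [ 0.0907 -0.3642  0.0057]
turn 0.1831 (yaw now -2.8774)
```

View pics/wrist13.png

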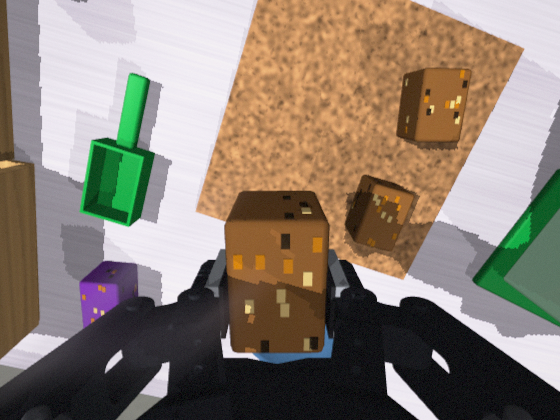

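Call:
send_rows --pt "0.007 -0.028 0 0" --pt "0.007 -0.028 0 0" --pt "0.007 -0.028 0 0" --pt "0.007 -0.028 0 0" --pt "0.007 -0.028 0 0" --pt "0.007 -0.028 0 0" --pt "0.007 -0.028 0 0" --pt "0.007 -0.028 0 0" --pt "0.007 -0.028 0 0" --pt "0.007 -0.028 0 0" --pt "0.007 -0.028 0 0" --pt "0.007 -0.028 0 0" --pt "0.007 -0.028 0 0" --pt "0 0 0 1" --pt "0 0 0 0.83" --pt "0 0 0 0" --pt "0 0 0 0"

```text
clock: 32.3
eef_pos: [0.6253, -0.2143, 0.1894]
tool_rot: [-0.042, 0.999, 0.001, -0.001]
ft_force: [-0.7, 0.6, -1.3]
grip_width: 0.039
```

```bash
python3 - <<'E'
from h import *
go(L2W(-.1885+.04,.001-.034,.041),CY-np.pi)
E
```

```text
t 32.3 pos [ 0.6253 -0.2143  0.1894] eul [ 3.140e+00 -3.000e-03 -3.059e+00] q [-0.33   0.591  0.427  1.41   0.    -0.413] F [-0.7  0.6 -1.3] w 0.039
target [ 0.631  -0.2139  0.041 ] shift tool xyz [-0.0061 -0.0003  0.1484]
turn 0.0019 (yaw now -3.0585)
```

Call:
send_rows --pt "-0.004 0 0.02 0.02" --pt "0 0 0.025 0" --pt "0 0 0.025 0" --pt "0 0 0.025 0" --pt "0 0 0.02 0" --pt "0 0 0.015 0" --pt "0 0 0.006 0" --pt "0 0 0 0" --pt "0 0 0 0"

```text
clock: 33.2
eef_pos: [0.6306, -0.2143, 0.0559]
tool_rot: [-0.04, 0.999, -0.0, 0.0]
ft_force: [-0.4, 0.6, -1.7]
grip_width: 0.0389
```

```bash
python3 - <<'E'
from h import *
go(L2W(-.1885+.04,.001-.034,.041),CY-np.pi)
E
```

```text
t 33.2 pos [ 0.6306 -0.2143  0.0559] eul [-3.141e+00  1.000e-03 -3.062e+00] q [-0.328  0.679  0.228  1.118 -0.    -0.407] F [-0.4  0.6 -1.7] w 0.0389
target [ 0.631  -0.2139  0.041 ] shift tool xyz [-0.0004  0.0003  0.0149]
turn -0.0012 (yaw now -3.0616)
```

Call:
send_rows --pt "0 0 0.005 0" --pt "0 0 0.004 0" --pt "0 0 0.003 0" --pt "0 0 0.002 0" --pt "0 0 0 0" --pt "0 0 0 0"

```text
clock: 33.8
eef_pos: [0.6302, -0.2143, 0.0413]
tool_rot: [-0.04, 0.999, -0.0, 0.0]
ft_force: [-0.1, -0.0, -2.8]
grip_width: 0.0392
```

Call:
send_rows --pt "0 0 0.0015 0" --pt "0 0 0 0"

```text
clock: 34.0
eef_pos: [0.6308, -0.2143, 0.041]
tool_rot: [-0.04, 0.999, -0.0, 0.001]
ft_force: [-0.4, 1.1, 4.3]
grip_width: 0.0393
```

Call:
send_rows --pt "0 0 0 0" --pt "0 0 0 0" --pt "0 0 0 0" --pt "0 0 -0.01 0" --pt "0 0 -0.02 0" --pt "0 0 -0.03 0" --pt "0 0 -0.04 0" --pt "0 0 -0.04 0" --pt "0 0 -0.04 0" --pt "0 0 0 0" --claw 0.1

```text
clock: 35.0
eef_pos: [0.6334, -0.2155, 0.2286]
tool_rot: [-0.04, 0.999, -0.003, 0.007]
ft_force: [0.1, -0.7, 0.4]
grip_width: 0.0471
```

```bash
python3 chk.py wrist14.png
```

```text
t 35.0 pos [ 0.6334 -0.2155  0.2286] eul [-3.136  0.013 -3.062] q [-0.328  0.584  0.516  1.489 -0.    -0.407] F [ 0.1 -0.7  0.4] w 0.0471
wrist [313.  43.] 1791 ((-269.6983642578125, -0.2736358642578125), (0.6027956604957581, 149.1044921875), 0.004471505992114544) z [0.085  0.0897 0.0934]
wrist [316. 146.] 942 ((-185.368896484375, 1.216949462890625), (39.752220153808594, 14.19897747039795), 0.3759094774723053) z [0.086  0.0877 0.089 ]
wrist [279. 179.] 2686 ((-151.6705322265625, -32.42095184326172), (39.81675720214844, 60.606544494628906), 89.72648620605469) z [0.0693 0.0709 0.0722]
wrist [349. 186.] 2851 ((-143.40521240234375, 36.0977897644043), (40.212852478027344, 60.54681396484375), 89.96038055419922) z [0.069  0.0709 0.0721]
```

View pics/wrist14.png

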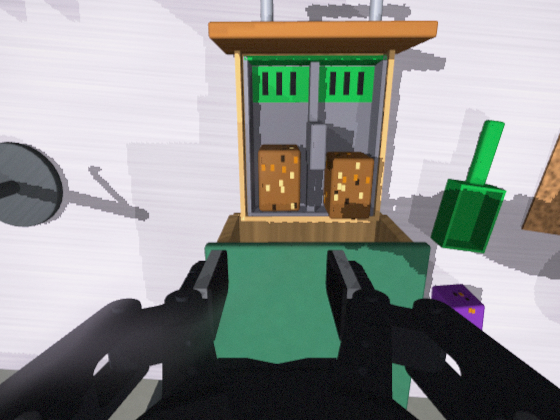

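Both cakes are flat with tops at 0.071. The first has slid about 5 mm back to the insert's end wall and the drawer has moved about 3 mm; neither matters. On to the cake near (0.621, 0.265).

Call:
send_rows --pt "-0.0016 0.03 0.001 0" --pt "-0.0016 0.03 0.001 0" --pt "-0.0016 0.03 0.001 0" --pt "-0.0016 0.03 0.001 0" --pt "-0.0016 0.03 0.001 0" --pt "-0.0016 0.03 0.001 0" --pt "-0.0016 0.03 0.001 0" --pt "-0.0016 0.03 0.001 0" --pt "-0.0016 0.03 0.001 0" --pt "-0.0016 0.03 0.001 0" --pt "-0.0016 0.03 0.001 0" --pt "-0.0016 0.03 0.001 0" --pt "-0.0016 0.03 0.001 0" --pt "-0.0016 0.03 0.001 0" --pt "-0.0016 0.03 0.001 0" --pt "-0.0016 0.03 0.001 0" --pt "0 0 0 0.88" --pt "0 0 0 0" --claw 0.41

```text
clock: 36.85
eef_pos: [0.6166, 0.267, 0.202]
tool_rot: [0.003, 1.0, -0.001, -0.001]
ft_force: [0.4, -0.1, -0.3]
grip_width: 0.0601
```

```bash
python3 wc.py wrist15.png
```

```text
px [287.  71.] 3584 centre [513.3 278. ] size [60.6 39.9] long-axis deg 14.1 z 0.0529
px [473. 179.] 1595 centre [609.  447.1] size [  3.8 109.3] long-axis deg -12.8 z 0.0524
px [274. 194.] 2689 centre [621.  265.8] size [40.  59.9] long-axis deg -0.7 z 0.0529
t 36.9 pos [0.6169 0.2663 0.2024] eul [-3.140e+00 -2.000e-03  3.135e+00] q [ 0.408  0.612  0.496  1.458 -0.     0.414] F [-0.4  0.1  0.5] w 0.0606
target [0.621  0.2658 0.021 ] shift tool xyz [-0.0045 -0.0002  0.1813]
turn 6.2887 (yaw now 3.1351)
```

View pics/wrist15.png

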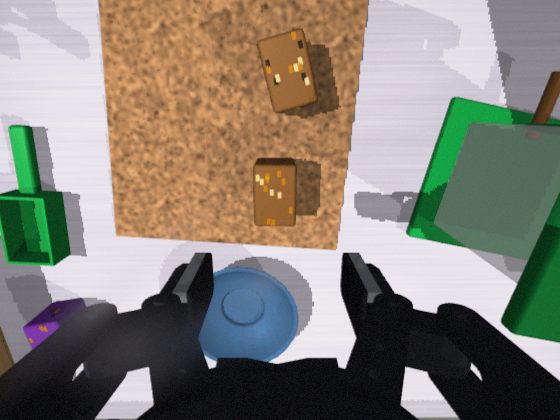

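The cake is at (274,194), square to the jaws, and the dish and feeder are clear.

Call:
send_rows --pt "-0.004 0 0.03 0.05" --pt "0 0 0.03 0" --pt "0 0 0.03 0" --pt "0 0 0.03 0" --pt "0 0 0.03 0" --pt "0 0 0.022 0" --pt "0 0 0.01 0" --pt "0 0 0 0"

```text
clock: 37.7
eef_pos: [0.6203, 0.2647, 0.0198]
tool_rot: [0.007, 1.0, -0.001, -0.002]
ft_force: [-0.3, -0.1, -0.1]
grip_width: 0.0601
```

Call:
send_rows --pt "0 0 0 0" --pt "0 0 0 0" --pt "0 0 0 0" --pt "0 0 0 0" --pt "0 0 0 0" --claw -1

```text
clock: 38.2
eef_pos: [0.623, 0.2666, 0.0237]
tool_rot: [0.007, 1.0, 0.001, 0.002]
ft_force: [-1.0, 0.2, 5.4]
grip_width: 0.039
```

Call:
send_rows --pt "0 0 -0.02 0" --pt "0 0 -0.03 0" --pt "0 0 -0.03 0" --pt "0 0 -0.03 0" --pt "0 0 -0.03 0" --pt "0 0 -0.03 0" --pt "0 0 -0.01 0" --pt "0 0 0 0"

```text
clock: 39.0
eef_pos: [0.6225, 0.2666, 0.2033]
tool_rot: [0.007, 1.0, 0.001, 0.002]
ft_force: [0.8, -0.1, -2.5]
grip_width: 0.0387
```

```bash
python3 - <<'E'
from h import *
go(L2W(-.1855-.036,.001+.034,.2),CY-np.pi); shot('wrist','wrist16.png')
E
```

```text
t 39.0 pos [0.6225 0.2666 0.2033] eul [3.140e+00 3.000e-03 3.128e+00] q [0.405 0.618 0.509 1.459 0.    0.418] F [ 0.8 -0.1 -2.5] w 0.0387
target [ 0.5527 -0.1521  0.2   ] shift tool xyz [ 0.0641 -0.4196  0.0025]
turn 6.1884 (yaw now 3.1280)
```

View pics/wrist16.png

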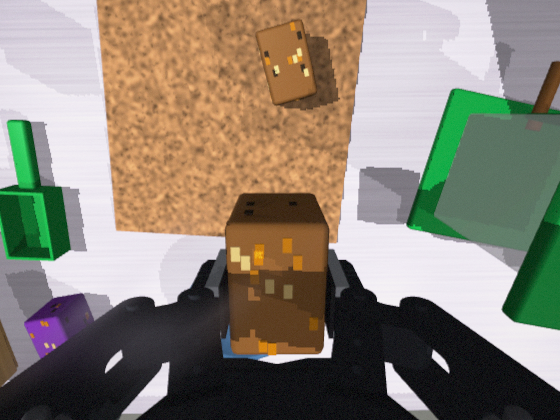

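Call:
send_rows --pt "0.0043 -0.028 0 0" --pt "0.0043 -0.028 0 0" --pt "0.0043 -0.028 0 0" --pt "0.0043 -0.028 0 0" --pt "0.0043 -0.028 0 0" --pt "0.0043 -0.028 0 0" --pt "0.0043 -0.028 0 0" --pt "0.0043 -0.028 0 0" --pt "0.0043 -0.028 0 0" --pt "0.0043 -0.028 0 0" --pt "0.0043 -0.028 0 0" --pt "0.0043 -0.028 0 0" --pt "0.0043 -0.028 0 0" --pt "0.0043 -0.028 0 0" --pt "0.0043 -0.028 0 0" --pt "0 0 0 -0.95" --pt "0 0 0 0" --pt "0 0 0 0"

```text
clock: 40.85
eef_pos: [0.5504, -0.1525, 0.1999]
tool_rot: [-0.04, 0.999, 0.001, -0.002]
ft_force: [-1.3, -0.2, -2.2]
grip_width: 0.0391
```

```bash
python3 chk.py wrist17.png; python3 - <<'E'
from h import *
go(L2W(-.1855-.036,.001+.034,.042),CY-np.pi)
E
```

```text
t 40.85 pos [ 0.5504 -0.1525  0.1999] eul [ 3.140e+00 -3.000e-03 -3.062e+00] q [-0.27   0.399  0.145  1.321  0.    -0.35 ] F [-1.3 -0.2 -2.2] w 0.0391
wrist [199. 253.] 1487 ((-157.3303680419922, -32.34186553955078), (49.148887634277344, 40.44181442260742), 0.45733213424682617) z [0.0684 0.0709 0.0721]
t 40.9 pos [ 0.5507 -0.1522  0.2003] eul [ 3.141e+00 -3.000e-03 -3.061e+00] q [-0.27   0.399  0.146  1.321  0.    -0.35 ] F [-0.4 -0.4  0.1] w 0.0389
target [ 0.5527 -0.1521  0.042 ] shift tool xyz [-0.0024 -0.0002  0.1583]
turn -0.0008 (yaw now -3.0612)
```

View pics/wrist17.png

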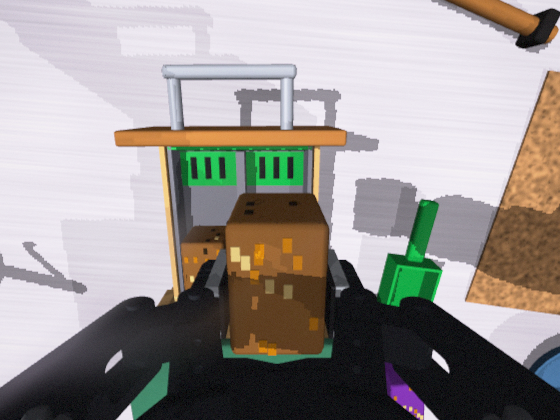

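Call:
send_rows --pt "-0.001 0 0.02 0" --pt "0 0 0.025 0" --pt "0 0 0.025 0" --pt "0 0 0.025 0" --pt "0 0 0.025 0" --pt "0 0 0.015 0" --pt "0 0 0.008 0" --pt "0 0 0 0" --pt "0 0 0 0"

```text
clock: 41.8
eef_pos: [0.5529, -0.1526, 0.0594]
tool_rot: [-0.041, 0.999, -0.0, 0.0]
ft_force: [0.2, 0.1, -1.5]
grip_width: 0.0389
```

```bash
python3 - <<'E'
from h import *
go(L2W(-.1855-.036,.001+.034,.042),CY-np.pi)
E
```

```text
t 41.8 pos [ 0.5529 -0.1526  0.0594] eul [-3.141e+00  1.000e-03 -3.060e+00] q [-0.269  0.51  -0.067  0.993 -0.    -0.351] F [ 0.2  0.1 -1.5] w 0.0389
target [ 0.5527 -0.1521  0.042 ] shift tool xyz [0.0002 0.0005 0.0174]
turn 0.0003 (yaw now -3.0601)
```

Call:
send_rows --pt "0 0 0.006 0" --pt "0 0 0.005 0" --pt "0 0 0.004 0" --pt "0 0 0.002 0" --pt "0 0 0.001 0" --pt "0 0 0 0" --pt "0 0 0 0"

```text
clock: 42.5
eef_pos: [0.5529, -0.1527, 0.0416]
tool_rot: [-0.041, 0.999, 0.0, 0.001]
ft_force: [-1.0, 0.7, 5.3]
grip_width: 0.0391
```

Call:
send_rows --pt "0 0 0 0" --pt "0 0 0 0" --pt "0 0 0 0" --pt "0 0 -0.01 0" --pt "0 0 -0.02 0" --pt "0 0 -0.03 0" --pt "0 0 -0.04 0" --pt "0 0 -0.04 0" --pt "0 0 -0.04 0" --pt "0 0 0 0" --claw 0.1

```text
clock: 43.5
eef_pos: [0.5559, -0.1539, 0.2286]
tool_rot: [-0.041, 0.999, -0.002, 0.006]
ft_force: [0.7, -0.3, 0.2]
grip_width: 0.0471
```

```bash
python3 chk.py wrist18.png; python3 - <<'E'
from h import *
from meas import cakes
shot('scene','scene18.png'); cakes('scene')
go([.514,.277,.21],np.radians(14)-np.pi)
E
```

```text
t 43.5 pos [ 0.5559 -0.1539  0.2286] eul [-3.137  0.013 -3.06 ] q [-0.27   0.385  0.199  1.371 -0.    -0.351] F [ 0.7 -0.3  0.2] w 0.0471
wrist [229. 134.] 322 ((-269.2226257324219, -0.133636474609375), (1.283139705657959, 149.60337829589844), 0.038843411952257156) z [0.0913 0.093  0.0946]
wrist [279. 180.] 2701 ((-222.72637939453125, 35.277217864990234), (59.76232147216797, 40.039405822753906), 0.03488545119762421) z [0.0693 0.0709 0.0721]
wrist [224. 233.] 2674 ((-184.70167541503906, 1.4747304916381836), (14.023280143737793, 39.784942626953125), 89.6009292602539) z [0.0855 0.0878 0.0889]
wrist [279. 254.] 2357 ((-142.5897674560547, 36.35296630859375), (60.50737380981445, 39.9914665222168), 0.11420184373855591) z [0.069  0.0709 0.0721]
scene [354. 176.] 336 (array([515. , 276.4]), array([61.5, 43.2]), 14.0) z 0.0531 col [58. 70. 88.]
scene [437. 188.] 156 (array([628.9, 442. ]), array([15.7, 79.1]), 89.7) z 0.0542 col [102. 113.  97.]
scene [201. 221.] 109 (array([ 503.5, -126.6]), array([ 5.5, 46.6]), 3.8) z 0.0554 col [60. 74. 92.]
t 43.6 pos [ 0.5532 -0.1531  0.2227] eul [-3.14e+00  3.00e-03 -3.06e+00] q [-0.27   0.389  0.19   1.368 -0.    -0.351] F [-0.2 -0.7 -1. ] w 0.0468
target [0.514 0.277 0.21 ] shift tool xyz [0.0042 0.4319 0.0121]
turn -0.1632 (yaw now -3.0604)
```

View pics/wrist18.png

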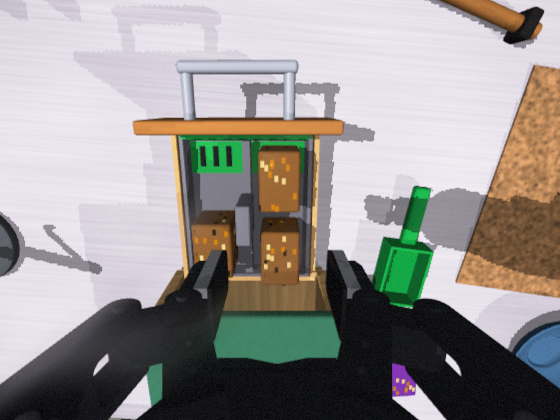

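Three cakes are flat, at (278,180), (280,250) and (215,245) in the picture. Now the last one.

Call:
send_rows --pt "0.0001 0.0288 0.0008 0" --pt "0.0001 0.0288 0.0008 0" --pt "0.0001 0.0288 0.0008 0" --pt "0.0001 0.0288 0.0008 0" --pt "0.0001 0.0288 0.0008 0" --pt "0.0001 0.0288 0.0008 0" --pt "0.0001 0.0288 0.0008 0" --pt "0.0001 0.0288 0.0008 0" --pt "0.0001 0.0288 0.0008 0" --pt "0.0001 0.0288 0.0008 0" --pt "0.0001 0.0288 0.0008 0" --pt "0.0001 0.0288 0.0008 0" --pt "0.0001 0.0288 0.0008 0" --pt "0.0001 0.0288 0.0008 0" --pt "0.0001 0.0288 0.0008 0" --pt "0 0 0 -0.8" --pt "0 0 0 -0.83" --pt "0 0 0 0" --claw 0.41

```text
clock: 45.4
eef_pos: [0.5147, 0.2775, 0.2068]
tool_rot: [-0.122, 0.993, -0.001, -0.002]
ft_force: [-0.8, 0.7, -0.4]
grip_width: 0.0602
```

```bash
python3 wc.py wrist19.png
```

```text
px [277. 187.] 2634 centre [512.7 277.9] size [59.2 40. ] long-axis deg 14.1 z 0.0529
px [431. 287.] 673 centre [573.2 460.4] size [26.3 58.5] long-axis deg -46.0 z 0.0522
t 45.45 pos [0.5149 0.2773 0.2071] eul [-3.141e+00 -3.000e-03 -2.899e+00] q [ 0.494  0.423  0.201  1.352 -0.     0.251] F [ 0.9 -0.5  0.1] w 0.0603
target [0.5127 0.2779 0.021 ] shift tool xyz [0.0014 0.0013 0.1861]
turn -0.0035 (yaw now -2.8987)
```

View pics/wrist19.png

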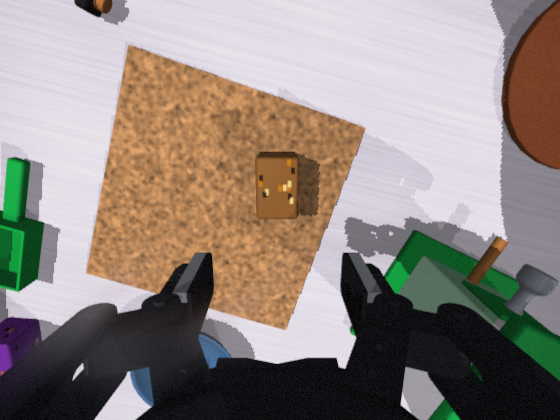

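The last cake is at (277,187), aligned and clear.

Call:
send_rows --pt "0 0.001 0.03 0" --pt "0 0 0.03 0" --pt "0 0 0.03 0" --pt "0 0 0.03 0" --pt "0 0 0.03 0" --pt "0 0 0.024 0" --pt "0 0 0.012 0" --pt "0 0 0 0"

```text
clock: 46.25
eef_pos: [0.5139, 0.2774, 0.0205]
tool_rot: [-0.121, 0.993, -0.001, -0.002]
ft_force: [-0.1, -0.2, 0.5]
grip_width: 0.0605
```

Call:
send_rows --pt "0 0 0 0" --pt "0 0 0 0" --pt "0 0 0 0" --pt "0 0 0 0" --pt "0 0 0 0" --claw -1

```text
clock: 46.75
eef_pos: [0.5167, 0.2792, 0.0243]
tool_rot: [-0.122, 0.993, 0.0, 0.001]
ft_force: [-0.2, 0.6, 6.5]
grip_width: 0.0391
```

Call:
send_rows --pt "0 0 -0.02 0" --pt "0 0 -0.03 0" --pt "0 0 -0.03 0" --pt "0 0 -0.03 0" --pt "0 0 -0.03 0" --pt "0 0 -0.03 0" --pt "0 0 -0.01 0" --pt "0 0 0 0"

```text
clock: 47.55
eef_pos: [0.5164, 0.279, 0.2041]
tool_rot: [-0.122, 0.993, 0.001, 0.001]
ft_force: [-1.0, 0.4, -1.4]
grip_width: 0.0388
```

```bash
python3 - <<'E'
from h import *
go(L2W(-.185-.036,.001-.034,.2),CY-np.pi); shot('wrist','wrist20.png')
E
```

```text
t 47.55 pos [0.5164 0.279  0.2041] eul [ 3.141e+00  3.000e-03 -2.897e+00] q [0.495 0.424 0.194 1.338 0.    0.251] F [-1.   0.4 -1.4] w 0.0388
target [ 0.5587 -0.2198  0.2   ] shift tool xyz [ 0.0795 -0.4943  0.0035]
turn 0.163 (yaw now -2.8974)
```

View pics/wrist20.png

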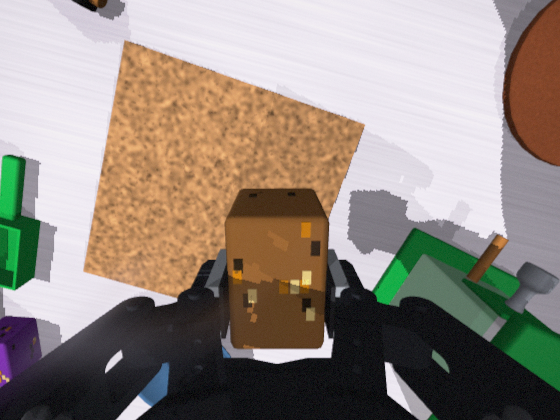

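Call:
send_rows --pt "0.0047 -0.0291 0 0" --pt "0.0047 -0.0291 0 0" --pt "0.0047 -0.0291 0 0" --pt "0.0047 -0.0291 0 0" --pt "0.0047 -0.0291 0 0" --pt "0.0047 -0.0291 0 0" --pt "0.0047 -0.0291 0 0" --pt "0.0047 -0.0291 0 0" --pt "0.0047 -0.0291 0 0" --pt "0.0047 -0.0291 0 0" --pt "0.0047 -0.0291 0 0" --pt "0.0047 -0.0291 0 0" --pt "0.0047 -0.0291 0 0" --pt "0.0047 -0.0291 0 0" --pt "0.0047 -0.0291 0 0" --pt "0.0047 -0.0291 0 0" --pt "0.0047 -0.0291 0 0" --pt "0 0 0 0.8" --pt "0 0 0 0.83" --pt "0 0 0 0"

```text
clock: 49.6
eef_pos: [0.5563, -0.2207, 0.1997]
tool_rot: [-0.04, 0.999, 0.001, -0.002]
ft_force: [0.1, -0.7, -1.9]
grip_width: 0.0389
```

```bash
python3 chk.py wrist21.png; python3 - <<'E'
from h import *
go(L2W(-.185-.036,.001-.034,.042),CY-np.pi)
E
```

```text
t 49.6 pos [ 0.5563 -0.2207  0.1997] eul [ 3.139 -0.005 -3.061] q [-0.378  0.456  0.232  1.352  0.    -0.458] F [ 0.1 -0.7 -1.9] w 0.0389
wrist [315. 147.] 345 ((-269.4732360839844, -2.9615936279296875), (143.23455810546875, 1.1341317892074585), 89.95651245117188) z [0.0914 0.0928 0.0941]
wrist [352. 194.] 3410 ((-223.380126953125, 35.313663482666016), (40.32297897338867, 59.121315002441406), 89.9245834350586) z [0.0691 0.0708 0.072 ]
wrist [355. 258.] 1141 ((-153.59217834472656, 38.837066650390625), (39.276546478271484, 35.514827728271484), 0.23117941617965698) z [0.0677 0.0707 0.0719]
t 49.65 pos [ 0.5565 -0.2204  0.2002] eul [ 3.14  -0.004 -3.059] q [-0.377  0.455  0.233  1.353  0.    -0.46 ] F [-0.5 -0.1 -1.2] w 0.0391
target [ 0.5587 -0.2198  0.042 ] shift tool xyz [-2.900e-03  1.000e-04  1.582e-01]
turn 0.0014 (yaw now -3.0590)
```

View pics/wrist21.png

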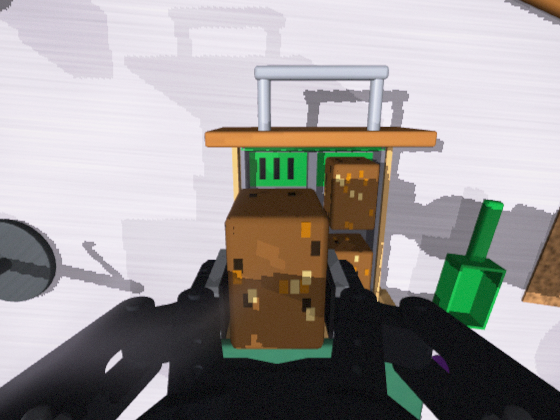

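Call:
send_rows --pt "-0.002 0 0.02 0.01" --pt "0 0 0.025 0" --pt "0 0 0.025 0" --pt "0 0 0.025 0" --pt "0 0 0.025 0" --pt "0 0 0.015 0" --pt "0 0 0.008 0" --pt "0 0 0 0" --pt "0 0 0 0"

```text
clock: 50.55
eef_pos: [0.56, -0.2205, 0.0601]
tool_rot: [-0.04, 0.999, -0.0, 0.0]
ft_force: [0.2, 0.4, -0.1]
grip_width: 0.0387
```

```bash
python3 - <<'E'
from h import *
go(L2W(-.2195,.001-.034,.042),CY-np.pi)
E
```

```text
t 50.55 pos [ 0.56   -0.2205  0.0601] eul [-3.141  0.    -3.061] q [-0.375  0.559  0.02   1.032  0.    -0.456] F [ 0.2  0.4 -0.1] w 0.0387
target [ 0.5602 -0.2197  0.042 ] shift tool xyz [-0.0003  0.0008  0.0181]
turn -0.0002 (yaw now -3.0606)
```

Call:
send_rows --pt "0 0.001 0.006 0" --pt "0 0 0.005 0" --pt "0 0 0.004 0" --pt "0 0 0.002 0" --pt "0 0 0.001 0" --pt "0 0 0 0" --pt "0 0 0 0"

```text
clock: 51.25
eef_pos: [0.5598, -0.2195, 0.0423]
tool_rot: [-0.04, 0.999, 0.0, 0.0]
ft_force: [-1.5, 0.9, 3.6]
grip_width: 0.0389
```

Call:
send_rows --pt "0 0 0 0" --pt "0 0 0 0" --pt "0 0 0 0" --pt "0 0 -0.01 0" --pt "0 0 -0.02 0" --pt "0 0 -0.03 0" --pt "0 0 -0.04 0" --pt "0 0 -0.04 0" --pt "0 0 -0.04 0" --pt "0 0 0 0" --claw 0.1

```text
clock: 52.25
eef_pos: [0.5629, -0.221, 0.23]
tool_rot: [-0.04, 0.999, -0.003, 0.006]
ft_force: [0.6, 0.2, -0.3]
grip_width: 0.0471
```

Call:
send_rows --pt "-0.03 0 0 0" --pt "-0.03 0 0 0" --pt "0 0 0 0" --pt "0 0 0 0"

```text
clock: 52.65
eef_pos: [0.6192, -0.2145, 0.2208]
tool_rot: [-0.04, 0.999, 0.0, -0.001]
ft_force: [-0.6, 0.1, -0.3]
grip_width: 0.0471
```

```bash
python3 chk.py wrist22.png; python3 - <<'E'
from h import *
shot('side','side22.png')
E
```

```text
t 52.65 pos [ 0.6192 -0.2145  0.2208] eul [ 3.141e+00 -2.000e-03 -3.061e+00] q [-0.333  0.569  0.47   1.474 -0.    -0.414] F [-0.6  0.1 -0.3] w 0.0471
wrist [315.  64.] 1840 ((-268.9801025390625, -0.0777587890625), (2.0371005535125732, 149.640869140625), 0.0012269465951249003) z [0.0901 0.0929 0.0949]
wrist [276. 120.] 3194 ((-223.4389190673828, -31.93766212463379), (40.146121978759766, 59.87617492675781), 89.89064025878906) z [0.0692 0.0708 0.0722]
wrist [350. 121.] 3399 ((-222.19288635253906, 35.26694869995117), (59.10995101928711, 40.478843688964844), 0.0779145136475563) z [0.0692 0.0708 0.0721]
wrist [313. 166.] 952 ((-184.30230712890625, 1.2250871658325195), (14.071269035339355, 39.73297882080078), 89.79893493652344) z [0.0859 0.0877 0.0889]
wrist [276. 199.] 2735 ((-150.50975036621094, -32.530555725097656), (40.06208038330078, 60.36798858642578), 89.77629089355469) z [0.0691 0.0709 0.0722]
wrist [346. 206.] 2902 ((-142.26519775390625, 36.32142639160156), (40.2801399230957, 60.01694107055664), 89.70671844482422) z [0.069  0.0708 0.072 ]
```

View pics/wrist22.png

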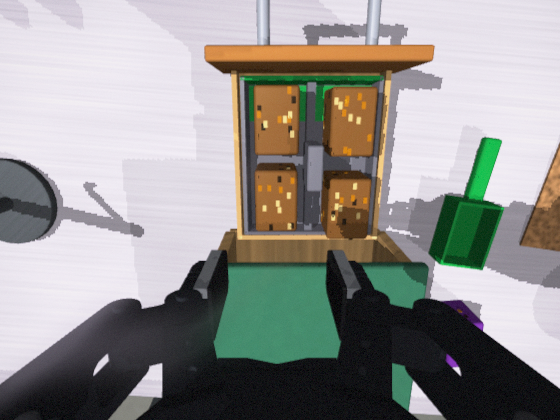

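View pics/side22.png

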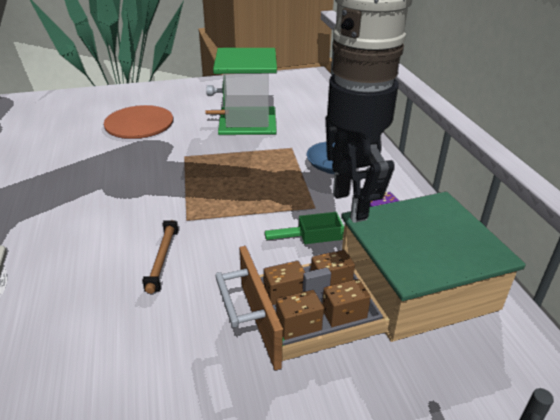

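All four cakes are flat with tops at 0.071, two per lane, at (276,120), (350,121), (276,199) and (346,206). Next I go to the pull to shut the drawer.

```bash
python3 - <<'E'
from h import *
go(L2W(-.323,0,.22),CY+np.pi/2)
E
```

```text
t 52.75 pos [ 0.6186 -0.2148  0.2217] eul [ 3.141e+00 -1.000e-03 -3.062e+00] q [-0.334  0.567  0.469  1.474 -0.    -0.414] F [ 0.1 -0.1 -0.2] w 0.0467
target [ 0.4544 -0.1952  0.22  ] shift tool xyz [0.1621 0.0327 0.0019]
turn -4.7136 (yaw now -3.0616)
```

Call:
send_rows --pt "0.027 0.0055 0 0" --pt "0.027 0.0055 0 0" --pt "0.027 0.0055 0 0" --pt "0.027 0.0055 0 0" --pt "0.027 0.0055 0 0" --pt "0.027 0.0055 0 0" --pt "0 0 0 0" --claw -0.15

```text
clock: 53.45
eef_pos: [0.451, -0.1943, 0.2225]
tool_rot: [-0.039, 0.999, 0.0, -0.001]
ft_force: [1.5, -0.2, 0.3]
grip_width: 0.0363
```

Call:
send_rows --pt "0 0 0 1" --pt "0 0 0 1" --pt "0 0 0 1" --pt "0 0 0 1" --pt "0 0 0 1" --pt "0 0 0 1" --pt "0 0 0 1" --pt "0 0 0 1" --pt "0 0 0 1" --pt "0 0 0 1" --pt "0 0 0 1" --pt "0 0 0 1" --pt "0 0 0 1" --pt "0 0 0 1" --pt "0 0 0 1" --pt "0 0 0 0.7" --pt "0 0 0 0" --pt "0 0 0 0"

```text
clock: 55.25
eef_pos: [0.4553, -0.195, 0.2221]
tool_rot: [0.677, 0.736, 0.0, 0.0]
ft_force: [0.2, -0.9, 0.1]
grip_width: 0.0361
```

```bash
python3 - <<'E'
from h import *
shot('wrist','wrist23.png')
go(L2W(-.323,0,.063),CY+np.pi/2)
p,d,T,K=load('wrist');P=cloud(d,T,K);L=np.stack([(P-C0)@EX,(P-C0)@EY,P[...,2]],-1)
m=(L[...,0]<-.31)&(L[...,0]>-.345)&(abs(L[...,1])<.04)&(L[...,2]>.07)&(L[...,2]<.1)
print(np.percentile(L[m],[2,50,98],axis=0),m.sum())
E
```

```text
t 55.3 pos [ 0.4553 -0.195   0.222 ] eul [3.141 0.    1.653] q [-0.405  0.235 -0.026  1.309 -0.     1.084] F [ 0.2  0.2 -0.3] w 0.0361
target [ 0.4544 -0.1952  0.063 ] shift tool xyz [-1.00e-04 -1.10e-03  1.59e-01]
turn 0.0009 (yaw now 1.6528)
[[-0.32768546 -0.03891049  0.08264263]
 [-0.32237305  0.00209938  0.08658505]
 [-0.31387791  0.03917799  0.08818018]] 1047
```

View pics/wrist23.png

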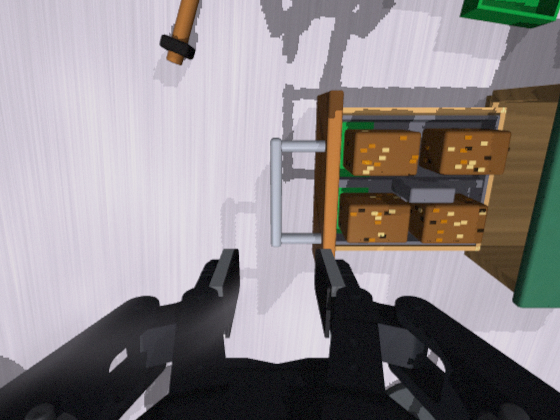

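The bar is at (276,190), between the fingers. Descend, grip it and push.

Call:
send_rows --pt "0 -0.001 0.02 0" --pt "0 0 0.025 0" --pt "0 0 0.025 0" --pt "0 0 0.025 0" --pt "0 0 0.025 0" --pt "0 0 0.02 0" --pt "0 0 0.012 0" --pt "0 0 0.007 0" --pt "0 0 0 0" --pt "0 0 0 0"

```text
clock: 56.3
eef_pos: [0.455, -0.1952, 0.0636]
tool_rot: [0.678, 0.735, 0.0, 0.001]
ft_force: [-1.0, 0.2, -0.6]
grip_width: 0.0363
```

Call:
send_rows --pt "0 0 0 0" --pt "0 0 0 0" --pt "0 0 0 0" --pt "0 0 0 0" --pt "0 0 0 0" --claw -1

```text
clock: 56.8
eef_pos: [0.455, -0.1953, 0.0639]
tool_rot: [0.678, 0.735, 0.0, 0.001]
ft_force: [-1.5, 0.4, 6.0]
grip_width: 0.0085
```

Call:
send_rows --pt "0 0.003 0 0" --pt "0 0.006 0 0" --pt "0 0.009 0 0" --pt "0 0.01 0 0" --pt "0 0.01 0 0" --pt "0 0.01 0 0" --pt "0 0.01 0 0" --pt "0 0.01 0 0" --pt "0 0.01 0 0" --pt "0 0.01 0 0" --pt "0 0.01 0 0" --pt "0 0.01 0 0" --pt "0 0.01 0 0" --pt "0 0.01 0 0" --pt "0 0.01 0 0" --pt "0 0.009 0 0" --pt "0 0.006 0 0" --pt "0 0.004 0 0" --pt "0 0.003 0 0" --pt "0 0 0 0"

```text
clock: 58.8
eef_pos: [0.615, -0.182, 0.0639]
tool_rot: [0.678, 0.735, 0.001, 0.001]
ft_force: [-0.2, 0.7, 4.6]
grip_width: 0.0086
```

```bash
python3 - <<'E'
from h import *
T=T_tool(); st(); l=T[:3,3]-C0; print('local',l@EX,l@EY)
E
```

```text
t 58.8 pos [ 0.615  -0.182   0.0639] eul [3.139e+00 1.000e-03 1.652e+00] q [-0.288  0.625  0.15   1.093  0.     1.202] F [-0.2  0.7  4.6] w 0.0086
local -0.16183208799400006 0.00010181373133436566
```

Call:
send_rows --pt "0 0.004 0 0" --pt "0 0.003 0 0" --pt "0 0.003 0 0" --pt "0 0.002 0 0" --pt "0 0 0 0"

```text
clock: 59.3
eef_pos: [0.6241, -0.1812, 0.0639]
tool_rot: [0.678, 0.735, -0.001, -0.001]
ft_force: [-5.7, 0.9, 9.4]
grip_width: 0.0088
```

```bash
python3 - <<'E'
from h import *
T=T_tool(); st(); l=T[:3,3]-C0; print('local',l@EX,l@EY)
E
```

```text
t 59.3 pos [ 0.6241 -0.1812  0.0639] eul [-3.139  0.     1.651] q [-2.820e-01  6.450e-01  1.860e-01  1.115e+00 -1.000e-03  1.208e+00] F [-5.7  0.9  9.4] w 0.0088
local -0.1527190443205443 0.00014436073608484228
```

Call:
send_rows --pt "0 0.003 0 0" --pt "0 0 0 0"

```text
clock: 59.5
eef_pos: [0.6241, -0.1812, 0.0639]
tool_rot: [0.678, 0.735, -0.003, -0.003]
ft_force: [-14.1, -0.3, 14.3]
grip_width: 0.0092
```

Call:
send_rows --pt "0 -0.003 0 0" --pt "0 0 0 0" --pt "0 0 0 0" --pt "0 0 0 0" --pt "0 0 0 0" --claw -0.15

```text
clock: 60.0
eef_pos: [0.626, -0.1811, 0.0628]
tool_rot: [0.678, 0.735, 0.0, 0.0]
ft_force: [-2.9, 0.1, 2.5]
grip_width: 0.0364
```

Call:
send_rows --pt "0 0 -0.02 0" --pt "0 0 -0.03 0" --pt "0 0 -0.03 0" --pt "0 0 -0.03 0" --pt "0 0 -0.03 0" --pt "0 -0.03 -0.02 0" --pt "0 -0.03 0 0" --pt "0 -0.03 0 0" --pt "0 -0.03 0 0" --pt "0 -0.03 0 0" --pt "0 0 0 0" --pt "0 0 0 0"

```text
clock: 61.2
eef_pos: [0.4765, -0.1933, 0.2232]
tool_rot: [0.678, 0.735, 0.0, 0.001]
ft_force: [0.5, -0.1, 0.7]
grip_width: 0.0362
```

```bash
python3 - <<'E'
from h import *
st(); shot('scene','scene24.png'); shot('side','side24.png')
for n in ['scene','side']:
    p,d,T,K=load(n);P=cloud(d,T,K);L=np.stack([(P-C0)@EX,(P-C0)@EY,P[...,2]],-1)
    m=(L[...,0]>-.36)&(L[...,0]<-.105)&(abs(L[...,1])<.045)&(L[...,2]>.08)&(L[...,2]<.095)
    b=L[m]; b=b[b[:,0]<-.12]; print(n,'bar',np.percentile(b[:,0],[2,50]),len(b))
    f=L[(L[...,0]>-.2)&(L[...,0]<-.104)&(abs(L[...,1])<.07)&(L[...,2]>.03)&(L[...,2]<.09)]
    h,e=np.histogram(f[:,0],bins=np.arange(-.13,-.1,.002)); print(h,e[h.argmax()])
E
```

```text
t 61.2 pos [ 0.4765 -0.1933  0.2232] eul [3.14  0.    1.651] q [-0.386  0.271  0.024  1.322  0.     1.105] F [ 0.5 -0.1  0.7] w 0.0362
scene bar [-0.15607075 -0.1475963 ] 297
[ 8  7  7  9  4 10  3  0  0  0  0  0  0  0] -0.12
side bar [-0.15796587 -0.15294667] 498
[ 14  16  20  16  15  16  17  15  18 986 206   0   0   0] -0.11199999999999999
```

View pics/side24.png

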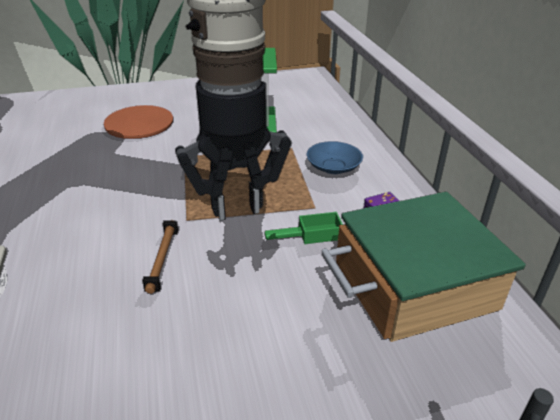

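View pics/scene24.png

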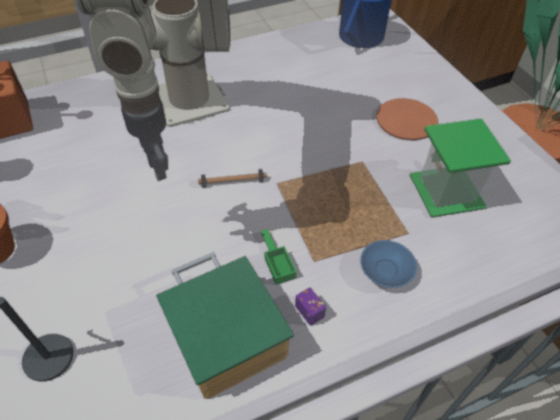

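The drawer is shut: the panel face at local x = -0.110 and the bar match the start. The dish (388,264), scoop (280,260), perch (232,178) and purple block (311,305) are at their starting pixels.

```bash
python3 -c "
from h import *
order.job_done(); st()"
```

```text
the job is handed in; nothing more can be done
the job is handed in; nothing more can be done
```

The job is done and handed in at about 61 s. The drawer was pulled to its stop, and the insert was lifted by its handle, turned half a turn and reseated with its green end at the front. All four brown cakes then went into the lanes, two per lane, and the drawer was pushed shut to its stop.

- **Insert:** it sat flat, with the floor at 21 mm and the handle top at 88 mm above the table.
- **Cakes:** all four tops were at 71 mm, square in their lanes with none on a wall. I checked this just before shutting the drawer, since nothing inside shows once it is closed.
- **Drawer:** its pull and front panel match their starting position, and a last push met 14 N at the stop.
- **Other items:** the dish, scoop, perch and purple block show no movement in the images. The gripper was off the drawer and holding nothing when I handed in.

**What shifted:** while the second cake was being placed, the first slid about 5 mm back to the insert's end wall, still flat, and the drawer crept in about 3–4 mm. I left both as they were. The cameras disagree with each other by 2–3 mm, which is about their calibration error.

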